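Shut down a spot welder and rack its electrodes and jig plates

TASK

The batch is done: before handling any part, first switch the spot welder off by pushing the isolator lever on the control box fully over, away from the robot, then shut its air by turning the valve knob on the air unit clockwise to its stop. Then lay every loose copper electrode bar in a free pair of slots of the cradle, centred on the two combs with its tapered nose to the back, away from the robot, and lean every loose aluminium jig plate lengthwise up the slope in the middle of a free bay of the plate stand, its end down on the ledge and its face flat on the rubber strips. Leave the bars and plates already racked, and the tools, where they are.

Things in the scene. Friction and masses are not known exactly. Their poses are not given: they have to be found in the camera images.
- cradle_back (a point): middle of the rear (+x) edge of the cradle's base, 55 mm behind its origin, the side the noses point to
- isolator (a joint): lever of the isolator switch, hinged on top of the control box, friction holds it where it is left: 0 = ON, leaning 0.5 rad towards the box's -x (robot) side; 1.0 = OFF, swung fully over to the box's +x side, leaning 0.5 rad that way
- control_box: olive-grey box fixed to the bench, 180 (x) x 90 x 70 mm high, with push buttons and, on top, the isolator lever: pivot 92 mm above the bench and 30 mm to the box's +x of its centre, lever 80 mm long with a 26 mm ball at its end, under 2 N moves it. Origin under its centre, x axis away from the robot
- air_valve (a joint): bar knob of the air shut-off valve on top of the air unit, grip bar 42 x 14 mm, 32 mm high: 0 = OPEN, bar along the air unit's x axis; turns clockwise seen from above to 1.5 rad = SHUT; friction holds it, 0.03 N m
- air_unit: aluminium air unit fixed to the bench, 130 (x) x 90 x 50 mm high, with a clear filter bowl and a gauge on its far (+x) half, up to 110 mm high, and the valve knob on the near half: knob axis 28 mm to -x of its centre, grip bar 62 to 94 mm above the bench. Origin under its centre, x axis away from the robot
- cradle: electrode cradle fixed to the bench: steel base 110 (x) x 270 mm, two upright white combs 12 mm thick at x = -35 and 35 mm, each with five open-topped slots 30 mm wide and 12 mm deep, floors 70 mm above the bench, at y = -100, -50, 0, 50, 100 mm. A bar lies across a pair of slots, along x, nose to +x (away from the robot). Origin under its centre
- stand: grey steel easel fixed to the bench, three bays at y = -90, 0, 90 mm. Its back rises 45 degrees to +x, an open frame with two rubber-faced rails (strips) that plates lean on; at the foot a ledge square to it, 27 mm deep, 9 mm lip; ribs 26 mm long, 18 high between bays. Origin under its centre; ledge meets strip face at x = -45, z = 35 mm; a plate in place has its centre at x = -4, z = 86 mm
- bar0: loose on the bench at the start (may be absent): a copper electrode bar, 170 mm long along its x axis: square 20 x 20 mm section for the first 146 mm, then a 24 mm tapered round nose at its +x end; 0.5 kg; origin on its axis at mid-length (85 mm from either end)
- bar1: loose on the bench at the start (may be absent): a copper electrode bar, 170 mm long along its x axis: square 20 x 20 mm section for the first 146 mm, then a 24 mm tapered round nose at its +x end; 0.5 kg; origin on its axis at mid-length (85 mm from either end)
- bar2: loose on the bench at the start (may be absent): a copper electrode bar, 170 mm long along its x axis: square 20 x 20 mm section for the first 146 mm, then a 24 mm tapered round nose at its +x end; 0.5 kg; origin on its axis at mid-length (85 mm from either end)
- bar3: loose on the bench at the start (may be absent): a copper electrode bar, 170 mm long along its x axis: square 20 x 20 mm section for the first 146 mm, then a 24 mm tapered round nose at its +x end; 0.5 kg; origin on its axis at mid-length (85 mm from either end)
- plate0: loose on the bench, lying flat, at the start (may be absent): an aluminium jig plate, 130 (x) x 56 (y) x 15 mm (z), 0.3 kg, with drilled holes, the same either way round and either face up; origin at its centre
- plate1: loose on the bench, lying flat, at the start (may be absent): an aluminium jig plate, 130 (x) x 56 (y) x 15 mm (z), 0.3 kg, with drilled holes, the same either way round and either face up; origin at its centre
- racked_bar0: bar already lying in the cradle slots at y = -100 mm (may be absent); leave it: a copper electrode bar, 170 mm long along its x axis: square 20 x 20 mm section for the first 146 mm, then a 24 mm tapered round nose at its +x end; 0.5 kg; origin on its axis at mid-length (85 mm from either end)
- racked_bar1: bar already lying in the cradle slots at y = -50 mm (may be absent); leave it: a copper electrode bar, 170 mm long along its x axis: square 20 x 20 mm section for the first 146 mm, then a 24 mm tapered round nose at its +x end; 0.5 kg; origin on its axis at mid-length (85 mm from either end)
- racked_bar2: bar already lying in the cradle slots at y = 0 mm (may be absent); leave it: a copper electrode bar, 170 mm long along its x axis: square 20 x 20 mm section for the first 146 mm, then a 24 mm tapered round nose at its +x end; 0.5 kg; origin on its axis at mid-length (85 mm from either end)
- racked_bar3: bar already lying in the cradle slots at y = 50 mm (may be absent); leave it: a copper electrode bar, 170 mm long along its x axis: square 20 x 20 mm section for the first 146 mm, then a 24 mm tapered round nose at its +x end; 0.5 kg; origin on its axis at mid-length (85 mm from either end)
- racked_bar4: bar already lying in the cradle slots at y = 100 mm (may be absent); leave it: a copper electrode bar, 170 mm long along its x axis: square 20 x 20 mm section for the first 146 mm, then a 24 mm tapered round nose at its +x end; 0.5 kg; origin on its axis at mid-length (85 mm from either end)
- racked_plate0: plate already leaning in bay 0 of the stand (may be absent); leave it; like plate0, but its own x and z axes are level and upright while it leans; origin at the middle of its lowest edge, where strip face and ledge meet
- racked_plate1: plate already leaning in bay 1 of the stand (may be absent); leave it; like plate0, but its own x and z axes are level and upright while it leans; origin at the middle of its lowest edge, where strip face and ledge meet
- racked_plate2: plate already leaning in bay 2 of the stand (may be absent); leave it; like plate0, but its own x and z axes are level and upright while it leans; origin at the middle of its lowest edge, where strip face and ledge meet
- screwdriver: bystander: screwdriver, 200 mm, lying, origin under its middle
- pliers: bystander: black-handled pliers, 145 mm, lying, origin under the pivot
- cleaner: bystander: white bottle, 44 mm across and 110 mm high, standing, origin under its centre
There are look-alikes about, which are no part of the job. What is shaped like the control_box but yellow is not meant.

How it is judged (in metres and radians):
On the way, in this order (a step that is already met when the one before it is completed fails the run):
1. the isolator lever is fully over in the OFF position (joint above 0.85) (value of joint isolator above 0.85 rad), for 0.2 s.
2. the air valve is turned shut (joint above 1.3) (value of joint isolator above 0.85 rad and value of joint air_valve above 1.3 rad), for 0.2 s.
At the end, for the whole second after the job is handed in: Lever past 0.85, valve past 1.3 rad; each loose bar at rest on a pair of slot floors, nose to the back, centred within 20 mm, square within 0.12 rad; each loose plate at rest in a bay, within 20 mm of its middle sideways and 12 mm otherwise, 45 deg slope within 0.12 rad, straight within 0.17 (all of step 2 and x of bar0 in the frame of cradle between -0.02 and 0.02 m and x of cradle_back in the frame of bar0 above 0.02 m and z of bar0 in the frame of cradle between 0.076 and 0.084 m and angle between the x axis of each of bar0, bar1, bar2, bar3 and the x axis of cradle, either way round below 0.12 rad and (y of bar0 in the frame of cradle between -0.112 and -0.088 m or y of bar0 in the frame of cradle between -0.062 and -0.038 m or y of bar0 in the frame of cradle between -0.012 and 0.012 m or y of bar0 in the frame of cradle between 0.038 and 0.062 m or y of bar0 in the frame of cradle between 0.088 and 0.112 m) and linear speed of each of bar0, bar1, bar2, bar3, plate0, plate1 below 0.02 m/s and x of bar1 in the frame of cradle between -0.02 and 0.02 m and x of cradle_back in the frame of bar1 above 0.02 m and z of bar1 in the frame of cradle between 0.076 and 0.084 m and (y of bar1 in the frame of cradle between -0.112 and -0.088 m or y of bar1 in the frame of cradle between -0.062 and -0.038 m or y of bar1 in the frame of cradle between -0.012 and 0.012 m or y of bar1 in the frame of cradle between 0.038 and 0.062 m or y of bar1 in the frame of cradle between 0.088 and 0.112 m) and x of bar2 in the frame of cradle between -0.02 and 0.02 m and x of cradle_back in the frame of bar2 above 0.02 m and z of bar2 in the frame of cradle between 0.076 and 0.084 m and (y of bar2 in the frame of cradle between -0.112 and -0.088 m or y of bar2 in the frame of cradle between -0.062 and -0.038 m or y of bar2 in the frame of cradle between -0.012 and 0.012 m or y of bar2 in the frame of cradle between 0.038 and 0.062 m or y of bar2 in the frame of cradle between 0.088 and 0.112 m) and x of bar3 in the frame of cradle between -0.02 and 0.02 m and x of cradle_back in the frame of bar3 above 0.02 m and z of bar3 in the frame of cradle between 0.076 and 0.084 m and (y of bar3 in the frame of cradle between -0.112 and -0.088 m or y of bar3 in the frame of cradle between -0.062 and -0.038 m or y of bar3 in the frame of cradle between -0.012 and 0.012 m or y of bar3 in the frame of cradle between 0.038 and 0.062 m or y of bar3 in the frame of cradle between 0.088 and 0.112 m) and x of plate0 in the frame of stand between -0.0163414 and 0.00765864 m and z of plate0 in the frame of stand between 0.0742652 and 0.0982652 m and angle between the z axis of plate0 and the z axis of stand, either way round between 0.665398 and 0.905398 rad and angle between the y axis of each of plate0, plate1 and the y axis of stand, either way round below 0.17 rad and (y of plate0 in the frame of stand between -0.11 and -0.07 m or y of plate0 in the frame of stand between -0.02 and 0.02 m or y of plate0 in the frame of stand between 0.07 and 0.11 m) and x of plate1 in the frame of stand between -0.0163414 and 0.00765864 m and z of plate1 in the frame of stand between 0.0742652 and 0.0982652 m and angle between the z axis of plate1 and the z axis of stand, either way round between 0.665398 and 0.905398 rad and (y of plate1 in the frame of stand between -0.11 and -0.07 m or y of plate1 in the frame of stand between -0.02 and 0.02 m or y of plate1 in the frame of stand between 0.07 and 0.11 m)); the robot touches nothing.
It fails at once if the fingers handle a loose bar or plate before power and air are off (isolator below 0.85 or valve below 1.3, more than 2 N) ((value of joint isolator below 0.85 rad or value of joint air_valve below 1.3 rad) and (contact force between the fingers and bar0 above 2 N or contact force between the fingers and bar1 above 2 N or contact force between the fingers and bar2 above 2 N or contact force between the fingers and bar3 above 2 N or contact force between the fingers and plate0 above 2 N or contact force between the fingers and plate1 above 2 N)).
It fails at once if a bar or plate that was already racked is shifted by more than 30 mm (distance of any of racked_bar0, racked_bar1, racked_bar2, racked_bar3, racked_bar4, racked_plate0, racked_plate1, racked_plate2 from where it was at the start of the episode above 0.03 m).
It fails at once if a bystander is shifted by more than 50 mm (distance of any of screwdriver, pliers, cleaner from where it was at the start of the episode above 0.05 m).
Of bar0, bar1, bar2, bar3 only 3 to 4 are there at a start; the rules pass over those that are not, and their reading is None.
Of plate0, plate1 only 1 to 2 are there at a start; the rules pass over those that are not, and their reading is None.
Of racked_bar0, racked_bar1, racked_bar2, racked_bar3, racked_bar4 only 1 to 1 are there at a start; the rules pass over those that are not, and their reading is None.
Of racked_plate0, racked_plate1, racked_plate2 only 1 to 1 are there at a start; the rules pass over those that are not, and their reading is None.
At some moment in a run one of bar0, bar1, bar2, bar3, plate0, plate1 may be knocked a few centimetres aside while the robot is not near it.
Once in a run the grip may slacken for a moment while it holds something.
It also fails if it takes over 210 s, if anything falls off the work surface, if the arm or the gripper's body presses on something with over 40 N, if the wrist force passes 120 N, or if a joint passes its speed limit or range.

ROBOT

A 6-joint arm with a two-finger parallel gripper is mounted at the origin on the work surface. World frame = base frame: x ahead of the robot, y to its left, z up, the work surface at z = 0. Lengths are in m, angles in degrees, forces in N, time in s.
With the tool pointing down it reaches from about 0.25 to 0.85 m from the base axis. Payload 12.5 kg.
Tool frame: the origin (TCP) lies at the very end of the fingers, on their centre line; the grasp point (between the pads) lies 19 mm behind it; z points along the fingers, y is the line along which they close (so a half turn about z gives the same grasp; the last joint's range is limited). The gripper opens to 93 mm and grips with 3 to 60 N. Pads are 15 mm wide; open, the fingers measure 128 mm over their backs; the gripper's body (75 mm by 188 mm) begins 65 mm behind the grasp point.
Start: joints at [68.663, 20.094, 94.641, -0, 65.266, -4.847], TCP at [0.156, 0.527, 0.219] pointing down, gripper open.
Joint ranges: [-157.81, 157.81], [-45, 120.19], [0.68, 151.7], [-89.99, 269.99], [4.06, 180], [-164.3, 164.3]. Speed limits (degrees/s): [127.2, 127.2, 159.86, 180, 180, 180].

INTERFACE

Orientations are given as [roll, pitch, yaw] about the fixed x, y, z axes, in that order (R = Rz(yaw) Ry(pitch) Rx(roll)).
In Python, from workcell import sense, camera, hand_in gives the robot as it stands. The module is installed in compiled form; this text tells all that it offers.
- The arm moves only by the tool send_rows, never from a script. Its argument "rows" is a list of rows, each a list of 6 numbers: the shift along the tool's x, y, z in cm, then the turn, a rotation vector about the tool's x, y, z in rad. A call has exactly 8 rows; each row shifts and turns the commanded pose from where the row before left it, along the tool's axes as they then stand; what a row does not reach is not made up. A row lasts 1/10 s, in which the tool goes at most 50 mm and 8.59 degrees, less where a joint would pass 70% of its speed; a pose out of reach is approached as far as the arm can. A call with a gripper value outside its range is refused whole. "fingers" is the closure, from -1 (fully open) to 1 (shut), set as the call begins (left out, the last holds). The fingers move at their own pace and stop on an object; the grip force is fixed at half the most. Time passes only in rows, so rows that do not move let the fingers close, or fill a call up. It gives the time, the measured TCP pose, the force, the opening and the grip force at its end, in the units of the state.
- sense(): the state, without advancing time (a new reading comes with each control period).
- camera(name): name is "side" or "top"; returns a dict with "img" (420x560x3 uint8, red, green, blue), "depth" (420x560 float32, m along the optical axis (not along the pixel's ray), 0 where there is no reading), "fx", "fy", "cx", "cy" (pixels), "cam_to_world" (4x4, takes a point from camera to world coordinates). Camera axes: x right, y down, z forward; pixel columns grow to the right and rows downward; lengths in m; the calibration is good to about 2 mm. A picture is of the moment at which its call begins.
- hand_in(): hands the job in; it is judged then, once.
The state is a dict: "time": time; "joints": joint angles; "qd": joint speeds; "joint_torque": joint torques, N m; "tool_pos": TCP position; "eef_rot": TCP orientation; "force": force on the tool from outside, world axes, zero at the start; "wrist_torque": the same for the moment, N m; "opening": opening from 0.0 (shut) to 1.0 (fully open); "grasp_force": force on a finger pad.
Only numpy, scipy, OpenCV 4.12 (cv2) and the standard library are available. Lean on these libraries where they do the work, as an engineer would, in place of code of your own. Each camera call takes 0.05 s, during which the arm holds its last target. There are 200 camera calls.

## Working session

There is one attempt and no reset: what is moved stays moved. The work goes in short steps, Python scripts to look and compute and a tool call to move; the robot and the scene stay as the last step left them, time stands still between calls to the robot, and variables do not carry over. Pictures are saved under pics/ and viewed, at most 14 in all, crops included, and the job is handed in when it is done.

Besides the shell and the picture viewer there is one more tool, called after "Call:" in YAML: its name, and indented under it one key for each argument. send_rows: Moves the arm, as the interface text tells. Its arguments: {"type":"object","properties":{"rows":{"type":"array","items":{"type":"array","items":{"type":"number"}}},"fingers":{"type":"number"}},"required":["rows"]}

```bash
mkdir -p pics; cat > h.py <<'E'
import numpy as np, cv2
from workcell import sense, camera, hand_in
def pts(c):
    d=c["depth"]; v,u=np.mgrid[:d.shape[0],:d.shape[1]]
    P=np.stack([(u-c["cx"])/c["fx"]*d,(v-c["cy"])/c["fy"]*d,d],-1)
    M=np.array(c["cam_to_world"]); W=P@M[:3,:3].T+M[:3,3]; W[d==0]=np.nan
    return W
def save(img,n): cv2.imwrite("pics/"+n,cv2.cvtColor(img,cv2.COLOR_RGB2BGR))
E
python3 - <<'E'
from h import *
s=sense(); print(s)
for n in("top","side"):
    c=camera(n); W=pts(c); np.savez(n+".npz",img=c["img"],W=W); save(c["img"],n+"0.png")
    print(n,c["fx"],np.round(c["cam_to_world"],3).tolist())
    for r in range(0,420,105): print([np.round(W[r,q],2).tolist() for q in range(0,560,139)])
E
```

```text
{'time': 0.0, 'joints': array([ 6.86614542e+01,  2.01232878e+01,  9.46766826e+01,  1.29688706e-03,
        6.52666287e+01, -4.84685908e+00]), 'qd': array([-0.11141874, -0.00833661,  0.09808409, -0.01974229,  0.07133862,
        0.03517309]), 'joint_torque': array([-2.82138244e-03, -4.97324753e+01, -2.85243756e+01,  6.97726454e-02,
        2.57583114e-02, -8.23108348e-05]), 'tool_pos': array([0.15597186, 0.52705907, 0.21811324]), 'eef_rot': array([-1.79933739e+02, -6.80021002e-03,  1.63507766e+02]), 'force': array([ 0.72119698, -0.56576596, -0.0310263 ]), 'wrist_torque': array([ 0.00261083,  0.00270399, -0.03200493]), 'grasp_force': 0.0, 'opening': 1.0031413916626384}
top 441.39275436558034 [[-0.016, -0.997, 0.078, 0.45], [-1.0, 0.015, -0.013, -0.068], [0.012, -0.078, -0.997, 1.328], [0.0, 0.0, 0.0, 1.0]]
[[1.68, 1.21, -0.75], [1.67, 0.54, -0.75], [1.66, -0.14, -0.74], [1.66, -0.83, -0.76], [1.65, -1.52, -0.75]]
[[0.9, 0.74, 0.0], [0.89, 0.32, 0.0], [0.89, -0.11, -0.01], [0.88, -0.54, 0.0], [0.83, -0.87, 0.15]]
[[0.58, 0.73, -0.0], [0.57, 0.3, 0.04], [0.56, -0.1, 0.09], [0.56, -0.52, 0.02], [0.54, -0.83, 0.18]]
[[0.27, 0.72, -0.0], [0.26, 0.31, 0.0], [0.25, -0.1, -0.0], [0.24, -0.51, 0.0], [0.27, -0.81, 0.18]]
side 506.29953459170997 [[0.998, -0.025, 0.052, 0.506], [-0.054, -0.706, 0.706, -1.001], [0.019, -0.708, -0.706, 1.001], [0.0, 0.0, 0.0, 1.0]]
[[-0.66, 1.58, -0.0], [0.02, 1.52, 0.02], [0.65, 0.97, 0.23], [1.63, 2.21, -0.25], [1.98, 1.33, 0.09]]
[[-0.09, 0.11, 0.32], [0.13, 0.61, 0.0], [0.64, 0.61, -0.0], [1.64, 1.8, -0.76], [1.98, 1.0, -0.27]]
[[-0.19, 0.08, -0.0], [0.21, 0.06, -0.0], [0.6, 0.04, 0.01], [1.37, 0.8, -0.74], [1.98, 0.67, -0.63]]
[[-0.07, -0.28, -0.0], [0.25, -0.3, -0.0], [0.58, -0.31, 0.0], [0.89, -0.36, 0.05], [1.79, 0.15, -0.75]]
```

View pics/top0.png

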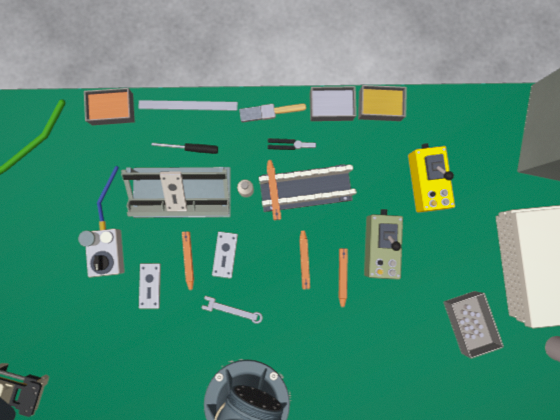

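View pics/side0.png

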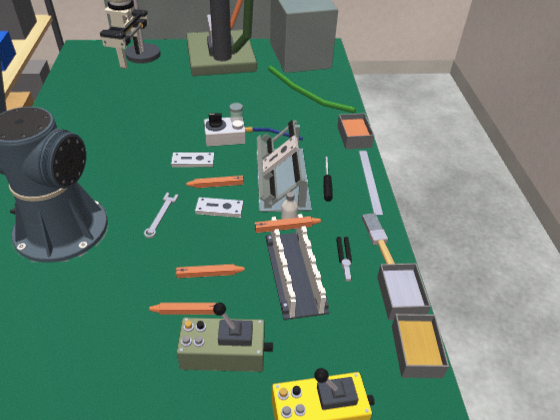

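The top view shows the air unit at (103,253), the stand at (178,192) with a plate in its middle bay, and the cradle at (308,187) with one bar at its left end. The olive box is at (384,247). Loose bars lie at (188,261), (305,260) and (343,277), loose plates at (225,255) and (149,286). The cleaner stands at (246,187). The side view shows the same things, with the lever leaning towards the robot.

```bash
cat > m.py <<'E'
from h import *
def rect(P):
    (c,s,a)=cv2.minAreaRect((P[:,:2]*1000).astype(np.float32))
    if s[0]<s[1]: s=(s[1],s[0]); a+=90
    a=(a+90)%180-90
    return np.round(c,1),np.round(s,1),round(a,1)
def bars(img,W):
    hsv=cv2.cvtColor(img,cv2.COLOR_RGB2HSV)
    m=((hsv[...,0]<16)&(hsv[...,1]>110)&(W[...,2]>0.006)&(W[...,2]<.2)&(W[...,0]>.2)&(W[...,0]<.75)).astype(np.uint8)
    n,l,st,_=cv2.connectedComponentsWithStats(m)
    for i in range(1,n):
        if st[i,4]<150: continue
        P=W[l==i]; c,s,a=rect(P); z=np.nanmedian(P[:,2])
        u=np.array([np.cos(np.radians(a)),np.sin(np.radians(a))]); q=(P[:,:2]*1000-c)
        t=q@u; w=q@[-u[1],u[0]]
        e=[np.ptp(w[(t>b)&(t<b+14)]) if ((t>b)&(t<b+14)).any() else 0 for b in(-84,-68,54,70)]
        print("bar",c,s,a,"z",round(float(z),3),"px",st[i,:2]+st[i,2:4]//2,"widths -end..+end",np.round(e))
def plates(img,W,rng=(0,.9)):
    hsv=cv2.cvtColor(img,cv2.COLOR_RGB2HSV)
    m=((hsv[...,1]<50)&(hsv[...,2]>90)&(W[...,2]>0.008)&(W[...,2]<.025)&(W[...,0]>.2)&(W[...,0]<.7)).astype(np.uint8)
    m=cv2.morphologyEx(m,cv2.MORPH_CLOSE,np.ones((5,5)))
    n,l,st,_=cv2.connectedComponentsWithStats(m)
    for i in range(1,n):
        if st[i,4]<250: continue
        P=W[(l==i)&(W[...,2]>.008)&(W[...,2]<.025)]; c,s,a=rect(P)
        print("plate?",c,s,a,"z",round(float(np.nanmedian(P[:,2])),3),"px",st[i,:2]+st[i,2:4]//2)
E
python3 - <<'E'
from m import *
d=np.load("top.npz"); img,W=d["img"],d["W"]
bars(img,W); plates(img,W)
def box(n,u0,u1,v0,v1,z0,z1):
    w=W[v0:v1,u0:u1].reshape(-1,3); w=w[(w[:,2]>z0)&(w[:,2]<z1)]
    print(n,rect(w),len(w),"z",np.round(np.median(w[:,2]),3))
box("ctrl top",360,412,205,285,.06,.075)
box("ctrl ball",380,410,232,256,.11,.2)
box("air body",78,130,225,285,.042,.056)
box("air knob",86,116,248,278,.058,.1)
box("cradle combs",255,365,155,215,.072,.088)
box("cradle base",255,365,155,215,.004,.02)
box("stand all",118,236,160,222,.02,.2)
box("stand top",118,236,160,222,.125,.2)
box("cleaner",235,258,175,200,.05,.2)
crop=img[150:310,70:420]; save(cv2.resize(crop[:, :200],None,fx=4,fy=3.7),"cropL.png") 
d=np.load("side.npz"); print("side"); bars(d["img"],d["W"])
E
```

```text
bar [615.4 -90.4] [167.4  23.4] 6.4 z 0.09 px [273 190] widths -end..+end [18. 20. 19. 10.]
bar [ 415.4 -178. ] [168.   20.3] 2.0 z 0.02 px [304 260] widths -end..+end [19. 18. 18. 10.]
bar [419.  165.2] [165.9  19.7] 4.3 z 0.019 px [187 260] widths -end..+end [12. 19. 18. 18.]
bar [ 361.6 -290.9] [164.9  21.6] -2.6 z 0.02 px [343 277] widths -end..+end [13. 19. 20. 19.]
plate? [635.8 103.6] [147.8  81.1] -76.1 z 0.009 px [206 183]
plate? [ 636.2 -211.2] [216.9  53.2] -83.5 z 0.01 px [313 185]
plate? [633.8 285.3] [85.8 51.8] 89.5 z 0.009 px [148 189]
plate? [ 585.3 -216.9] [216.4  14.4] -83.3 z 0.011 px [316 202]
plate? [ 389.5 -771.7] [297.4   9.4] 3.9 z 0.015 px [504 265]
plate? [434.   57.9] [129.6  55.8] -8.4 z 0.015 px [224 255]
plate? [345.9 280.1] [126.1  57.8] -1.5 z 0.015 px [149 286]
plate? [271.5  36.3] [174.   35.4] 74.2 z 0.009 px [232 309]
plate? [ 237.8 -665.7] [103.3  82.4] 17.8 z 0.016 px [473 313]
ctrl top (array([ 450.3, -406.4]), array([180. ,  91.5]), -4.0) 1299 z 0.07
ctrl ball (array([ 460.1, -406.1]), array([41. , 23.5]), -0.7) 104 z 0.175
air body (array([44
[... 194 characters left out ...]
 560 z 0.081
cradle base (array([ 640.3, -201.7]), array([331.4, 180.3]), 89.2) 2100 z 0.008
stand all (array([614.8, 187.1]), array([291.4, 131.9]), 89.2) 3256 z 0.062
stand top (array([649.9, 191.4]), array([55.7, 25.1]), 89.8) 167 z 0.133
cleaner (array([626. ,  -7.5]), array([42.5, 40.7]), 87.5) 185 z 0.079
side
bar [418.3 166.1] [165.5  31.2] 4.3 z 0.017 px [215 181] widths -end..+end [16. 23. 24. 27.]
bar [611.9 -89.5] [133.6 118.6] 48.3 z 0.087 px [288 225] widths -end..+end [  0.  23. 119.   0.]
bar [ 414.4 -177.8] [167.4  26.5] 3.1 z 0.018 px [210 271] widths -end..+end [21. 23. 22. 14.]
bar [ 387.  -313.3] [207.   97.3] -37.0 z 0.018 px [183 308] widths -end..+end [32. 34.  0.  0.]
```

View pics/cropL.png

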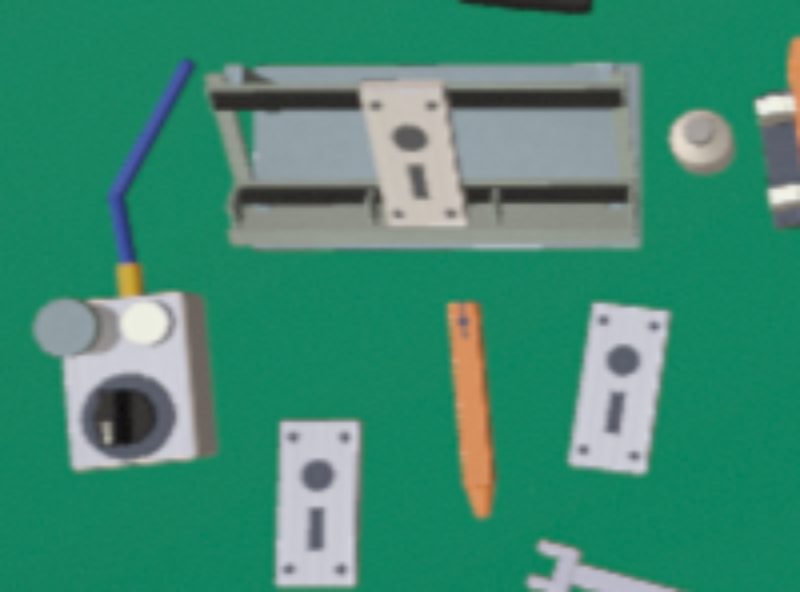

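Three loose bars, two loose plates. First the isolator: closed fingers go to just behind the lever ball.

Call:
send_rows:
  rows:
    - [0, 0, 0, 0, 0, -0.109]
    - [0, 0, 0, 0, 0, -0.109]
    - [-2.66, -3.09, 0, 0, 0, 0]
    - [-2.66, -3.09, 0, 0, 0, 0]
    - [-2.66, -3.09, 0, 0, 0, 0]
    - [-2.66, -3.09, 0, 0, 0, 0]
    - [-2.66, -3.09, 0, 0, 0, 0]
    - [-2.66, -3.09, 0, 0, 0, 0]
  fingers: 1

```text
time: 0.9
tool_pos: [0.3029, 0.3298, 0.2185]
eef_rot: [-180.0, -0.0, 176.0]
force: [1.3, 0.3, 0.4]
opening: 0.359
grasp_force: 0.0
```

Call:
send_rows:
  rows:
    - [-2.66, -3.09, 0, 0, 0, 0]
    - [-2.66, -3.09, 0, 0, 0, 0]
    - [-2.66, -3.09, 0, 0, 0, 0]
    - [-2.66, -3.09, 0, 0, 0, 0]
    - [-0.23, -4.31, 0, 0, 0, 0]
    - [-0.23, -4.31, 0, 0, 0, 0]
    - [-0.23, -4.31, 0, 0, 0, 0]
    - [-0.23, -4.31, 0, 0, 0, 0]

```text
time: 1.7
tool_pos: [0.3966, 0.0263, 0.2185]
eef_rot: [180.0, -0.0, 176.0]
force: [0.6, 1.2, 0.7]
opening: 0.004
grasp_force: 0.0
```

Call:
send_rows:
  rows:
    - [-0.23, -4.31, 0, 0, 0, 0]
    - [-0.23, -4.31, 0, 0, 0, 0]
    - [-0.23, -4.31, 0, 0, 0, 0]
    - [-0.23, -4.31, 0, 0, 0, 0]
    - [-0.23, -4.31, 0, 0, 0, 0]
    - [-0.23, -4.31, 0, 0, 0, 0]
    - [-0.23, -4.31, 0, 0, 0, 0]
    - [-0.23, -4.31, 0, 0, 0, 0]

```text
time: 2.5
tool_pos: [0.3908, -0.3191, 0.2184]
eef_rot: [180.0, -0.0, 176.0]
force: [1.4, 0.5, 0.3]
opening: 0.004
grasp_force: 0.0
```

```bash
cat > g.py <<'E'
# tool-frame travel (cm) and turn (rad) from the present pose to a target pose
from h import *
from scipy.spatial.transform import Rotation as Ro
def go(pos,rpy=None,s=None):
    s=s or sense(); R=Ro.from_euler("xyz",s["eef_rot"],degrees=True)
    d=R.inv().apply(np.array(pos)-s["tool_pos"])*100
    T=Ro.from_euler("xyz",rpy,degrees=True) if rpy is not None else R
    print("move cm",np.round(d,2),"in target frame",np.round(T.inv().apply(np.array(pos)-s["tool_pos"])*100,2),
      "turn",np.round((R.inv()*T).as_rotvec(),3))
def st():
    s=sense(); print(round(s["time"],1),np.round(s["tool_pos"]*1000,1),np.round(s["eef_rot"],1),"F",np.round(s["force"],1),"op",round(s["opening"],3),"gf",round(s["grasp_force"],1))
E
python3 - <<'E'
from g import *
st(); go([.395,-.4035,.148])
d=np.load("top.npz"); W=d["W"]
# racked plate face: plane fit
w=W[172:208,164:184].reshape(-1,3); w=w[(w[:,2]>.05)&(w[:,2]<.16)]
w=w[~np.isnan(w).any(1)]; A=np.c_[w[:,:2],np.ones(len(w))]
for _ in range(3):
    k=np.linalg.lstsq(A,w[:,2],rcond=None)[0]; e=abs(A@k-w[:,2]); A,w=A[e<.006],w[e<.006]
print("plate plane",k,len(w),"mean",w.mean(0),"z range",w[:,2].min(),w[:,2].max(), rect(w) if 0 else "")
i=w[:,2]
for lo,hi in((.05,.08),(.08,.1),(.1,.13),(.13,.16)):
    q=w[(i>lo)&(i<hi)]; print(lo,q[:,0].mean(),(q[:,1].min()+q[:,1].max())/2,np.ptp(q[:,1]))
# stand strips edges: ledge/base front edge line, z ~ rows
for z0,z1 in((.12,.14),(.05,.07)):
    m=(W[...,2]>z0)&(W[...,2]<z1)&(W[...,0]>.5)&(W[...,0]<.75)&(W[...,1]>.03)&(W[...,1]<.35)
    q=W[m]; f=np.polyfit(q[:,1],q[:,0],1); print("strip z",z0,"slope dx/dy",f[0],"y range",q[:,1].min(),q[:,1].max(),"x",q[:,0].mean())
E
```

```text
2.5 [ 390.8 -319.1  218.4] [180.  -0. 176.] F [1.4 0.5 0.3] op 0.004 gf 0.0
move cm [-1.01 -8.4   7.04] in target frame [-1.01 -8.4   7.04] turn [0. 0. 0.]
plate plane [ 0.97644234  0.0012174  -0.5030075 ] 587 mean [0.61361033 0.19106905 0.09638021] z range 0.053157311271015306 0.1392790150446721 
0.05 0.5847004994705932 0.1943049450959625 0.05411170993266318
0.08 0.6068273009938734 0.19229280855291064 0.05532791658560787
0.1 0.6316291547490824 0.18968853049548892 0.05064172493198277
0.13 0.6528126106373774 0.18649541068723613 0.04360597926033796
strip z 0.12 slope dx/dy -0.020677884944209822 y range 0.04327963491528679 0.32362147848000183 x 0.6502408402581157
strip z 0.05 slope dx/dy 0.023935779071881495 y range 0.04283526423558863 0.33280595665777396 x 0.5736346355142702
```

Call:
send_rows:
  rows:
    - [-0.5, -4.2, 0, 0, 0, 0]
    - [-0.5, -4.2, 0, 0, 0, 0]
    - [0, 0, 1.76, 0, 0, 0]
    - [0, 0, 1.76, 0, 0, 0]
    - [0, 0, 1.76, 0, 0, 0]
    - [0, 0, 1.76, 0, 0, 0]
    - [0, 0, 0, 0, 0, 0]
    - [0, 0, 0, 0, 0, 0]

```text
time: 3.3
tool_pos: [0.3955, -0.4018, 0.1485]
eef_rot: [180.0, -0.0, 176.0]
force: [0.6, 0.2, 0.0]
opening: 0.004
grasp_force: 0.0
```

Call:
send_rows:
  rows:
    - [-1.3, 0, 0, 0, 0, 0]
    - [-1.3, 0, 0, 0, 0, 0]
    - [-1.3, 0, 0, 0, 0, 0]
    - [-1.3, 0, 0, 0, 0, 0]
    - [-1.3, 0, 0, 0, 0, 0]
    - [-1.3, 0, 0, 0, 0, 0]
    - [-1.2, 0, 0, 0, 0, 0]
    - [-0.8, 0, 0, 0, 0, 0]

```text
time: 4.1
tool_pos: [0.4943, -0.4085, 0.1479]
eef_rot: [180.0, -0.0, 176.0]
force: [-1.3, -1.3, -0.6]
opening: 0.004
grasp_force: 1.2
```

```bash
python3 - <<'E'
from g import *
st(); c=camera("side"); save(cv2.resize(c["img"][270:400,130:330],None,fx=3,fy=3),"lever.png")
E
```

```text
4.1 [ 494.3 -408.5  147.9] [180.  -0. 176.] F [-1.3 -1.3 -0.6] op 0.004 gf 1.2
```

View pics/lever.png

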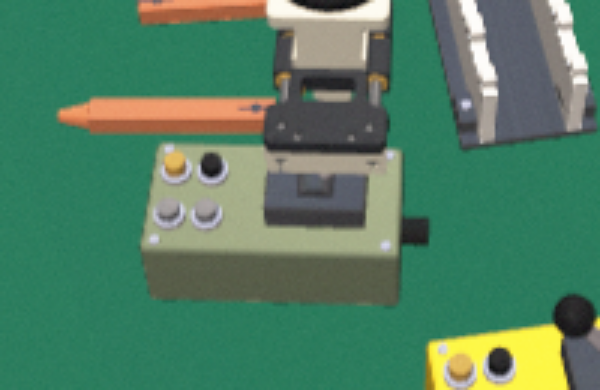

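The gripper hides the lever at about (315,150), so I push on gently until it meets the stop.

Call:
send_rows:
  rows:
    - [-0.3, 0, 0, 0, 0, 0]
    - [0, 0, 0, 0, 0, 0]
    - [-0.2, 0, 0, 0, 0, 0]
    - [0, 0, 0, 0, 0, 0]
    - [-0.2, 0, 0, 0, 0, 0]
    - [0, 0, 0, 0, 0, 0]
    - [0, 0, 0, 0, 0, 0]
    - [0, 0, 0, 0, 0, 0]

```text
time: 4.95
tool_pos: [0.4953, -0.4085, 0.1477]
eef_rot: [179.8, -0.6, 176.0]
force: [-28.6, 4.2, 10.6]
opening: 0.009
grasp_force: 14.5
```

At the stop (28 N). Back off, lift and check with the camera.

Call:
send_rows:
  rows:
    - [1.5, 0, 0, 0, 0, 0]
    - [2.5, 0, 0, 0, 0, 0]
    - [1, 0, -3, 0, 0, 0]
    - [0, 0, -3, 0, 0, 0]
    - [0, 1, -3, 0, 0, 0]
    - [0, 4.5, 0, 0, 0, 0]
    - [0, 4.5, 0, 0, 0, 0]
    - [0, 4.5, 0, 0, 0, 0]
  fingers: 1

```text
time: 5.75
tool_pos: [0.4603, -0.2596, 0.2386]
eef_rot: [-180.0, 0.1, 175.9]
force: [1.2, 0.4, -0.4]
opening: 0.006
grasp_force: 0.0
```

Call:
send_rows:
  rows:
    - [0, 4.5, 0, 0, 0, 0]
    - [0, 4.5, 0, 0, 0, 0]
    - [0, 4.5, 0, 0, 0, 0]
    - [0, 4.5, 0, 0, 0, 0]
    - [0, 4.5, 0, 0, 0, 0]
    - [0, 4.5, 0, 0, 0, 0]
    - [0, 0, 0, 0, 0, -0.084]
    - [0, 0, 0, 0, 0, -0.084]
  fingers: -0.1

```text
time: 6.55
tool_pos: [0.4794, 0.0097, 0.2385]
eef_rot: [180.0, 0.1, -174.0]
force: [-0.5, 0.1, -0.2]
opening: 0.545
grasp_force: 0.0
```

```bash
python3 - <<'E'
from m import *
from g import st,go
st(); c=camera("top"); img=c["img"]; W=pts(c)
def box(n,u0,u1,v0,v1,z0,z1):
    w=W[v0:v1,u0:u1].reshape(-1,3); w=w[(w[:,2]>z0)&(w[:,2]<z1)]
    print(n,rect(w),len(w),"z",np.round(np.median(w[:,2]),3))
box("ball",370,420,215,256,.12,.18)
box("knob bar",86,116,248,278,.088,.1)
box("knob disc",86,116,248,278,.055,.08)
go([.4178,.404,.2],[180,0,-174.4])
bars(img,W)
E
```

```text
6.5 [479.4   9.7 238.5] [ 1.80e+02  1.00e-01 -1.74e+02] F [-0.5  0.1 -0.2] op 0.545 gf 0.0
ball (array([ 510.2, -410.4]), array([38. , 22.5]), 0.9) 102 z 0.169
knob bar (array([417.6, 403.8]), array([41.5, 13.6]), -0.1) 84 z 0.092
knob disc (array([417.2, 403.2]), array([66.3, 63.4]), 69.7) 242 z 0.059
move cm [ 1.87 39.92  3.85] in target frame [ 2.27 39.9   3.85] turn [0.    0.001 0.01 ]
bar [614.9 -90.5] [167.   23.6] 6.2 z 0.09 px [273 190] widths -end..+end [18. 20. 19. 11.]
bar [ 415.7 -177.9] [167.4  20.2] 2.0 z 0.02 px [304 260] widths -end..+end [18. 18. 18. 10.]
bar [ 361.6 -291.1] [164.7  21. ] -2.3 z 0.02 px [343 277] widths -end..+end [13. 20. 20. 20.]
```

The ball now stands at x ≈ 0.516 m, so the isolator is OFF. Next the valve.

Call:
send_rows:
  rows:
    - [0.21, 4.44, 0, 0, 0, 0]
    - [0.21, 4.44, 0, 0, 0, 0]
    - [0.21, 4.44, 0, 0, 0, 0]
    - [0.21, 4.44, 0, 0, 0, 0]
    - [0.21, 4.44, 0, 0, 0, 0]
    - [0.21, 4.44, 0, 0, 0, 0]
    - [0.21, 4.44, 0, 0, 0, 0]
    - [0.21, 4.44, 0, 0, 0, 0]

```text
time: 7.4
tool_pos: [0.4273, 0.3619, 0.2385]
eef_rot: [180.0, 0.0, -174.5]
force: [0.7, -0.2, 0.7]
opening: 0.548
grasp_force: 0.0
```

Call:
send_rows:
  rows:
    - [0.2, 4.4, 0, 0, 0, 0]
    - [0, 0, 0, 0, 0, 0.05]
    - [0, 0, 2.5, 0, 0, 0]
    - [0, 0, 2.5, 0, 0, 0]
    - [0, 0, 2.5, 0, 0, 0]
    - [0, 0, 2.5, 0, 0, 0]
    - [0, 0, 0, 0, 0, 0]
    - [0, 0, 0, 0, 0, 0]

```text
time: 8.2
tool_pos: [0.4218, 0.4038, 0.1389]
eef_rot: [180.0, 0.0, -177.3]
force: [-0.1, 0.2, 0.7]
opening: 0.548
grasp_force: 0.0
```

```bash
python3 - <<'E'
from g import *
st(); go([.4176,.4036,.068])
E
```

```text
8.2 [421.8 403.8 138.9] [ 180.     0.  -177.3] F [-0.1  0.2  0.7] op 0.548 gf 0.0
move cm [ 0.42 -0.01  7.09] in target frame [ 0.42 -0.01  7.09] turn [0. 0. 0.]
```

Call:
send_rows:
  rows:
    - [0.4, 0, 2, 0, 0, 0]
    - [0, 0, 2, 0, 0, 0]
    - [0, 0, 2, 0, 0, 0]
    - [0, 0, 1, 0, 0, 0]
    - [0, 0, 0, 0, 0, 0]
    - [0, 0, 0, 0, 0, 0]
    - [0, 0, 0, 0, 0, 0]
    - [0, 0, 0, 0, 0, 0]

```text
time: 9.0
tool_pos: [0.4178, 0.404, 0.0692]
eef_rot: [179.9, 0.1, -177.2]
force: [0.1, 0.3, -0.6]
opening: 0.546
grasp_force: 0.0
```

Call:
send_rows:
  rows:
    - [0, 0, 0, 0, 0, 0]
    - [0, 0, 0, 0, 0, 0]
    - [0, 0, 0, 0, 0, 0]
    - [0, 0, 0, 0, 0, 0]
    - [0, 0, 0, 0, 0, 0.1]
    - [0, 0, 0, 0, 0, 0.1]
    - [0, 0, 0, 0, 0, 0.1]
    - [0, 0, 0, 0, 0, 0.1]
  fingers: 1

```text
time: 9.8
tool_pos: [0.4175, 0.4061, 0.0684]
eef_rot: [179.7, -0.0, 159.6]
force: [-1.3, 16.4, -7.2]
opening: 0.149
grasp_force: 30.0
```

Call:
send_rows:
  rows:
    - [0, 0, 0, 0, 0, 0.14]
    - [0, 0, 0, 0, 0, 0.14]
    - [0, 0, 0, 0, 0, 0.14]
    - [0, 0, 0, 0, 0, 0.14]
    - [0, 0, 0, 0, 0, 0.14]
    - [0, 0, 0, 0, 0, 0.14]
    - [0, 0, 0, 0, 0, 0.1]
    - [0, 0, 0, 0, 0, 0.07]

```text
time: 10.6
tool_pos: [0.4164, 0.4051, 0.0683]
eef_rot: [-180.0, -0.1, 101.7]
force: [-8.2, 10.6, 0.6]
opening: 0.148
grasp_force: 30.0
```

```bash
python3 - <<'E'
from g import *
st(); print(sense()["wrist_torque"])
E
```

```text
10.6 [416.4 405.1  68.3] [-1.800e+02 -1.000e-01  1.017e+02] F [-8.2 10.6  0.6] op 0.148 gf 30.0
[1.70620873 1.54553131 0.03708994]
```

Call:
send_rows:
  rows:
    - [0, 0, 0, 0, 0, 0.03]
    - [0, 0, 0, 0, 0, 0.03]
    - [0, 0, 0, 0, 0, 0.03]
    - [0, 0, 0, 0, 0, 0.02]
    - [0, 0, 0, 0, 0, 0]
    - [0, 0, 0, 0, 0, 0]
    - [0, 0, 0, 0, 0, 0]
    - [0, 0, 0, 0, 0, 0]

```text
time: 11.4
tool_pos: [0.4164, 0.4048, 0.0683]
eef_rot: [-179.9, -0.1, 95.7]
force: [-7.2, 8.4, 2.0]
opening: 0.151
grasp_force: 30.8
```

```bash
python3 - <<'E'
from g import *
st(); print(sense()["wrist_torque"])
E
```

```text
11.4 [416.4 404.8  68.3] [-1.799e+02 -1.000e-01  9.570e+01] F [-7.2  8.4  2. ] op 0.151 gf 30.8
[1.45839536 1.39417305 0.53380556]
```

Wrist torque rose to 0.53 N m, so the knob is at its stop. Release, lift, turn back.

Call:
send_rows:
  rows:
    - [0, 0, 0, 0, 0, 0]
    - [0, 0, 0, 0, 0, 0]
    - [0, 0, 0, 0, 0, 0]
    - [0, 0, -2, 0, 0, 0]
    - [0, 0, -4, 0, 0, 0]
    - [0, 0, -4, 0, 0, 0]
    - [0, 0, -4, 0, 0, 0]
    - [0, 0, -2, 0, 0, 0]
  fingers: 0.35

```text
time: 12.2
tool_pos: [0.4183, 0.404, 0.2319]
eef_rot: [179.8, -0.1, 95.7]
force: [0.3, -0.7, 0.7]
opening: 0.327
grasp_force: 0.0
```

Call:
send_rows:
  rows:
    - [0, -4, 0, 0, 0, 0]
    - [-4, 0, 0, 0, 0, 0]
    - [-4, 0, 0, 0, 0, 0]
    - [0, 0, 0, 0, 0, -0.145]
    - [0, 0, 0, 0, 0, -0.145]
    - [0, 0, 0, 0, 0, -0.145]
    - [0, 0, 0, 0, 0, -0.145]
    - [0, 0, 0, 0, 0, -0.145]

```text
time: 13.0
tool_pos: [0.3856, 0.3198, 0.2282]
eef_rot: [-180.0, 0.0, 137.5]
force: [0.0, -0.8, -0.1]
opening: 0.323
grasp_force: 0.0
```

Call:
send_rows:
  rows:
    - [0, 0, 0, 0, 0, -0.145]
    - [0, 0, 0, 0, 0, -0.145]
    - [0, 0, 0, 0, 0, -0.145]
    - [0, 0, 0, 0, 0, -0.145]
    - [0, 0, 0, 0, 0, -0.14]
    - [0, 0, 0, 0, 0, 0]
    - [0, 0, 0, 0, 0, 0]
    - [0, 0, 0, 0, 0, 0]
  fingers: -1

```text
time: 13.8
tool_pos: [0.3856, 0.32, 0.2282]
eef_rot: [-180.0, 0.0, 178.3]
force: [0.6, 0.6, 0.9]
opening: 0.959
grasp_force: 0.0
```

```bash
python3 - <<'E'
from m import *
from g import st,go
st(); c=camera("top"); img=c["img"]; W=pts(c); np.savez("top2.npz",img=img,W=W)
w=W[240:285,80:125].reshape(-1,3); w=w[(w[:,2]>.086)&(w[:,2]<.1)]; print("knob?",rect(w),len(w)) if len(w)>5 else print("hid")
bars(img,W); plates(img,W)
go([.346,.280,.1])
c2=camera("side"); save(cv2.resize(c2["img"][95:265,150:350],None,fx=3,fy=3),"side2.png")
E
```

```text
13.8 [385.6 320.  228.2] [-180.     0.   178.3] F [0.6 0.6 0.9] op 0.959 gf 0.0
knob? (array([441.8, 411. ]), array([69.8, 34.9]), 24.1) 62
bar [615.  -90.4] [167.3  23.4] 6.4 z 0.09 px [273 190] widths -end..+end [18. 19. 19. 12.]
bar [ 415.4 -177.8] [167.5  20.1] 2.0 z 0.02 px [304 260] widths -end..+end [18. 19. 18. 10.]
bar [418.9 165.3] [166.1  20. ] 4.5 z 0.019 px [187 260] widths -end..+end [12. 18. 17. 20.]
bar [ 361.7 -290.9] [164.7  21.2] -2.6 z 0.02 px [343 277] widths -end..+end [12. 19. 20. 19.]
plate? [646.8 108.2] [139.6  83. ] -86.1 z 0.009 px [207 183]
plate? [ 636.4 -211.7] [217.7  51.9] -83.5 z 0.01 px [313 185]
plate? [632.5 285.5] [89.7 52.4] -88.2 z 0.009 px [148 189]
plate? [ 585.5 -217.7] [217.1  14.3] -83.4 z 0.011 px [316 202]
plate? [ 390.  -772.2] [296.3   6.8] 4.4 z 0.016 px [504 265]
plate? [433.9  58.2] [130.   56.1] -8.4 z 0.015 px [224 255]
plate? [345.9 279.9] [126.6  57.6] -1.6 z 0.015 px [149 286]
plate? [271.1  36.2] [176.2  36.9] 74.3 z 0.01 px [232 310]
plate? [ 238.2 -665.9] [103.3  82.5] 18.0 z 0.017 px [474 313]
move cm [ 3.84 -4.12 12.83] in target frame [ 3.84 -4.12 12.83] turn [0. 0. 0.]
```

View pics/side2.png

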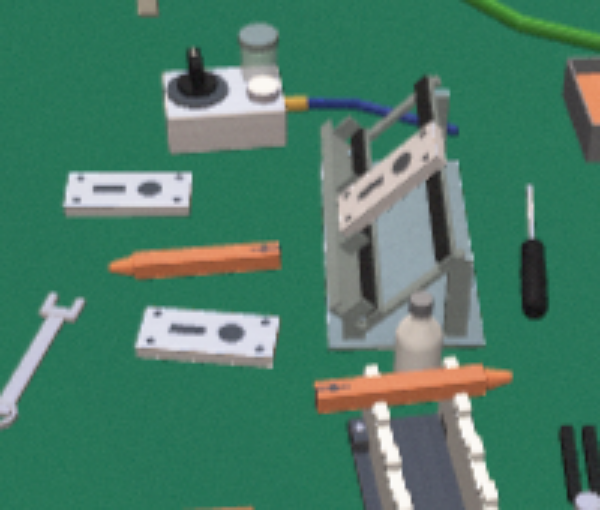

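The knob stands crosswise at (195,70): the valve is shut. Now the left plate.

Call:
send_rows:
  rows:
    - [1.92, -2.06, 0, 0, 0, 0]
    - [1.92, -2.06, 0, 0, 0, 0]
    - [0, 0, 4, 0, 0, 0]
    - [0, 0, 4, 0, 0, 0]
    - [0, 0, 4, 0, 0, 0]
    - [0, 0, 4, 0, 0, 0]
    - [0, 0, 3, 0, 0, 0]
    - [0, 0, 0, 0, 0, 0]

```text
time: 14.7
tool_pos: [0.3443, 0.2787, 0.0356]
eef_rot: [-179.8, -0.3, 178.4]
force: [0.7, 0.8, 0.5]
opening: 1.003
grasp_force: 0.0
```

Call:
send_rows:
  rows:
    - [0, 0, 2, 0, 0, 0]
    - [0, 0, 1.4, 0, 0, 0]
    - [0, 0, 0, 0, 0, 0]
    - [0, 0, 0, 0, 0, 0]
    - [0, 0, 0, 0, 0, 0]
    - [0, 0, 0, 0, 0, 0]
    - [0, 0, 0, 0, 0, 0]
    - [0, 0, 0, 0, 0, 0]

```text
time: 15.5
tool_pos: [0.3461, 0.28, 0.0045]
eef_rot: [180.0, 0.0, 178.5]
force: [0.7, 0.6, 0.3]
opening: 1.002
grasp_force: 0.0
```

Call:
send_rows:
  rows:
    - [0, 0, 0, 0, 0, 0]
    - [0, 0, 0, 0, 0, 0]
    - [0, 0, 0, 0, 0, 0]
    - [0, 0, 0, 0, 0, 0]
    - [0, 0, 0, 0, 0, 0]
    - [0, 0, 0, 0, 0, 0]
    - [0, 0, 0, 0, 0, 0]
    - [0, 0, 0, 0, 0, 0]
  fingers: 1

```text
time: 16.3
tool_pos: [0.3461, 0.28, 0.0042]
eef_rot: [180.0, 0.0, 178.5]
force: [-0.2, 1.4, -1.6]
opening: 0.602
grasp_force: 30.0
```

Call:
send_rows:
  rows:
    - [0, 0, -2, 0, 0, 0]
    - [0, 0, -4, 0, 0, 0]
    - [0, 0, -4, 0, 0, 0]
    - [0, 0, -4, 0, 0, 0]
    - [0, 0, -4, 0, 0, 0]
    - [0, 0, -3, 0, 0, 0]
    - [0, 0, 0, 0, 0, -0.026]
    - [0, 0, 0, 0, 0, 0]

```text
time: 17.1
tool_pos: [0.3456, 0.2796, 0.2135]
eef_rot: [-180.0, -0.0, -180.0]
force: [-0.5, 0.4, -3.9]
opening: 0.596
grasp_force: 30.0
```

Call:
send_rows:
  rows:
    - [0, 0, 0, 0, -0.131, 0]
    - [0, 0, 0, 0, -0.131, 0]
    - [0, 0, 0, 0, -0.131, 0]
    - [0, 0, 0, 0, -0.131, 0]
    - [0, 0, 0, 0, -0.131, 0]
    - [0, 0, 0, 0, -0.13, 0]
    - [0, 0, 0, 0, 0, 0]
    - [0, 0, 0, 0, 0, 0]

```text
time: 17.9
tool_pos: [0.3461, 0.2761, 0.2115]
eef_rot: [-178.9, 39.3, -179.8]
force: [0.8, 0.5, -2.9]
opening: 0.599
grasp_force: 30.0
```

```bash
cat >> g.py <<'E'
def tilt(pos,yaw=0.):
    T=Ro.from_euler("z",yaw,degrees=True)*Ro.from_euler("y",-45,degrees=True)*Ro.from_euler("xyz",[180,0,180],degrees=True)
    go(pos,T.as_euler("xyz",degrees=True))
E
python3 - <<'E'
from g import *
st(); print(sense()["joints"].round(0)); tilt([.594,.279,.118])
# refine stand: dark strips & ends, cradle combs from the free view
d=np.load("top2.npz"); W=d["W"]; img=d["img"]
m=(W[...,0]>.55)&(W[...,0]<.7)&(W[...,1]>.02)&(W[...,1]<.36)
for nm,z0,z1 in(("upper strip",.118,.145),("lower",.04,.07)):
    dark=m&(img.max(2)<60)&(W[...,2]>z0)&(W[...,2]<z1); q=W[dark]
    f=np.polyfit(q[:,1],q[:,0],1); print(nm,dark.sum(),f[0],q.mean(0).round(4),np.percentile(q[:,1],[1,99]).round(3))
q=W[m&(W[...,2]>.03)]; print("stand y",np.percentile(q[:,1],[0.3,99.7]))
mc=(W[...,0]>.55)&(W[...,0]<.72)&(W[...,1]>-.34)&(W[...,1]<-.04)&(W[...,2]>.072)&(W[...,2]<.09)&(img.min(2)>150)
n,l,s,_=cv2.connectedComponentsWithStats(cv2.morphologyEx(mc.astype(np.uint8),cv2.MORPH_CLOSE,np.ones((3,9))))
for i in range(1,n):
    if s[i,4]>30:
        q=W[(l==i)&mc]; f=np.polyfit(q[:,1],q[:,0],1); print("comb",s[i],f.round(4),np.percentile(q[:,1],[1,99]).round(3),q[:,2].mean().round(3))
E
```

```text
17.9 [346.1 276.1 211.5] [-178.9   39.3 -179.8] F [ 0.8  0.5 -2.9] op 0.599 gf 30.0
[ 51.   3. 129. -57.  37.   5.]
move cm [-13.25   0.67  22.94] in target frame [-10.92   0.29  24.14] turn [-0.018 -0.099  0.003]
upper strip 32 0.011444638974451665 [0.6543 0.1972 0.1194] [0.056 0.313]
lower 237 0.007646694017595003 [0.5868 0.194  0.0486] [0.049 0.325]
stand y [0.04195661 0.33178792]
comb [259 165  93  16 375] [-0.1158  0.6426] [-0.31  -0.055] 0.079
comb [262 189  93  16 320] [-0.1148  0.5726] [-0.32  -0.063] 0.08
```

Call:
send_rows:
  rows:
    - [0, 0, 0, -0.009, -0.05, 0]
    - [0, 0, 0, -0.009, -0.05, 0]
    - [-0.9, 0, 2, 0, 0, 0]
    - [-0.9, 0, 2, 0, 0, 0]
    - [-0.9, 0, 2, 0, 0, 0]
    - [-0.9, 0, 2, 0, 0, 0]
    - [-0.9, 0, 2, 0, 0, 0]
    - [-0.9, 0, 2, 0, 0, 0]

```text
time: 18.7
tool_pos: [0.4719, 0.2756, 0.1665]
eef_rot: [-180.0, 45.2, 180.0]
force: [0.3, 0.9, -3.1]
opening: 0.6
grasp_force: 30.0
```

Call:
send_rows:
  rows:
    - [-0.9, 0, 2, 0, 0, 0]
    - [-0.9, 0, 2, 0, 0, 0]
    - [-0.9, 0, 2, 0, 0, 0]
    - [0, 0, 0, 0, 0, 0]
    - [0, 0, 0, 0, 0, 0]
    - [0, 0, 0, 0, 0, 0]
    - [0, 0, 0, 0, 0, 0]
    - [0, 0, 0, 0, 0, 0]

```text
time: 19.5
tool_pos: [0.5321, 0.279, 0.1492]
eef_rot: [-179.8, 44.9, -180.0]
force: [-0.1, 0.8, -3.6]
opening: 0.595
grasp_force: 30.0
```

```bash
python3 - <<'E'
from g import *
st(); print(sense()["joints"].round(0)); tilt([.594,.277,.118],-.5); tilt([.6163,.277,.0837],-.5)
E
```

```text
19.5 [532.1 279.  149.2] [-179.8   44.9 -180. ] F [-0.1  0.8 -3.6] op 0.595 gf 30.0
[ 34.  23. 118. -90.  23.  25.]
move cm [-2.18 -0.18  6.58] in target frame [-2.17 -0.14  6.58] turn [ 0.003 -0.001  0.006]
move cm [-1.34 -0.16 10.58] in target frame [-1.33 -0.12 10.58] turn [ 0.003 -0.001  0.006]
```

Joint 4 stands at its −90° limit. Moving straight outward should flatten the forearm and relieve it, so I try that in free space.

Call:
send_rows:
  rows:
    - [-1.1, 0, 1.1, 0, 0, 0]
    - [-1.1, 0, 1.1, 0, 0, 0]
    - [-1.1, 0, 1.1, 0, 0, 0]
    - [-1.1, 0, 1.1, 0, 0, 0]
    - [0, 0, 0, 0, 0, 0]
    - [0, 0, 0, 0, 0, 0]
    - [0, 0, 0, 0, 0, 0]
    - [0, 0, 0, 0, 0, 0]

```text
time: 20.3
tool_pos: [0.594, 0.2788, 0.1488]
eef_rot: [-179.8, 44.9, -180.0]
force: [0.3, 0.3, -2.8]
opening: 0.602
grasp_force: 30.0
```

```bash
python3 - <<'E'
from g import *
st(); print(sense()["joints"].round(1)); tilt([.594,.277,.118],-.5); tilt([.6163,.277,.0837],-.5)
E
```

```text
20.3 [594.  278.8 148.8] [-179.8   44.9 -180. ] F [ 0.3  0.3 -2.8] op 0.602 gf 30.0
[ 29.6  26.5 110.8 -85.1  20.7  16.7]
move cm [ 2.17 -0.18  2.18] in target frame [ 2.18 -0.18  2.18] turn [ 0.003 -0.002  0.007]
move cm [ 3.02 -0.16  6.19] in target frame [ 3.03 -0.17  6.18] turn [ 0.003 -0.002  0.007]
```

Call:
send_rows:
  rows:
    - [0, 0, 0, 0, 0.05, 0]
    - [0.55, -0.04, 0.55, 0, 0, 0]
    - [0.55, -0.04, 0.55, 0, 0, 0]
    - [0.55, -0.04, 0.55, 0, 0, 0]
    - [0.55, -0.04, 0.55, 0, 0, 0]
    - [0, 0, 0, 0, 0, 0]
    - [0, 0, 0, 0, 0, 0]
    - [0, 0, 0, 0, 0, 0]

```text
time: 21.1
tool_pos: [0.5932, 0.2772, 0.1184]
eef_rot: [-179.8, 42.1, 180.0]
force: [0.2, 0.9, -3.7]
opening: 0.592
grasp_force: 30.0
```

```bash
python3 - <<'E'
from g import *
st(); print(sense()["joints"].round(1)); tilt([.594,.277,.118],-.5); go([.6163,.277,.0837])
E
```

```text
21.1 [593.2 277.2 118.4] [-179.8   42.1  180. ] F [ 0.2  0.9 -3.7] op 0.592 gf 30.0
[ 28.9  29.2 110.4 -84.   19.2  15.9]
move cm [-0.04 -0.02  0.08] in target frame [-0.03 -0.02  0.08] turn [ 0.003 -0.05   0.006]
move cm [ 0.61 -0.01  4.12] in target frame [ 0.61 -0.01  4.12] turn [0. 0. 0.]
```

Call:
send_rows:
  rows:
    - [0, 0, 0.8, 0, 0, 0]
    - [0, 0, 0.8, 0, 0, 0]
    - [0, 0, 0.8, 0, 0, 0]
    - [0, 0, 0.6, 0, 0, 0]
    - [0, 0, 0.4, 0, 0, 0]
    - [0, 0, 0, 0, 0, 0]
    - [0, 0, 0, 0, 0, 0]
    - [0, 0, 0, 0, 0, 0]

```text
time: 21.9
tool_pos: [0.6161, 0.277, 0.0938]
eef_rot: [-179.8, 42.2, 180.0]
force: [-17.2, -3.7, 19.6]
opening: 0.599
grasp_force: 30.0
```

```bash
python3 - <<'E'
from g import *
st(); print(sense()["joints"].round(1)); go([.6163,.277,.0837])
c=camera("side"); save(cv2.resize(c["img"][80:230,210:350],None,fx=4,fy=4),"pl.png")
E
```

```text
21.9 [616.1 277.   93.8] [-179.8   42.2  180. ] F [-17.2  -3.7  19.6] op 0.599 gf 30.0
[ 27.7  33.3 108.  -89.8  18.4  21.1]
move cm [0.67 0.   0.76] in target frame [0.67 0.   0.76] turn [0. 0. 0.]
```

View pics/pl.png

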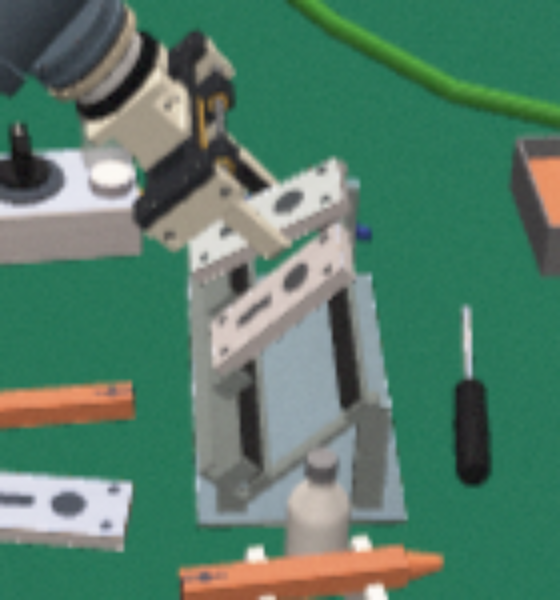

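Seen from the side, the plate at (280,200) lies in its bay, touching the strips (26 N). I ease off and slide it down onto the ledge.

Call:
send_rows:
  rows:
    - [0, 0, -0.3, 0, 0, 0]
    - [0.3, 0, 0, 0, 0, 0]
    - [0.2, 0, 0, 0, 0, 0]
    - [0.2, 0, 0, 0, 0, 0]
    - [0, 0, 0, 0, 0, 0]
    - [0, 0, 0, 0, 0, 0]
    - [0, 0, 0, 0, 0, 0]
    - [0, 0, 0, 0, 0, 0]

```text
time: 22.75
tool_pos: [0.6094, 0.2778, 0.0917]
eef_rot: [-179.7, 41.9, 180.0]
force: [0.5, -0.1, -3.5]
opening: 0.598
grasp_force: 30.0
```

```bash
python3 - <<'E'
from g import *
st(); print(sense()["joints"].round(1)); go([.6163,.277,.0837])
E
```

```text
22.8 [609.4 277.8  91.7] [-179.7   41.9  180. ] F [ 0.5 -0.1 -3.5] op 0.598 gf 30.0
[ 28.1  33.1 108.6 -89.9  18.6  21.7]
move cm [ 0.02 -0.07  1.06] in target frame [ 0.02 -0.07  1.06] turn [0. 0. 0.]
```

Call:
send_rows:
  rows:
    - [0.1, 0, 0.3, 0, 0, 0]
    - [0, 0, 0.3, 0, 0, 0]
    - [0.2, 0, 0, 0, 0, 0]
    - [0, 0, 0, 0, 0, 0]
    - [0, 0, 0, 0, 0, 0]
    - [0, 0, 0, 0, 0, 0]
    - [0, 0, 0, 0, 0, 0]
    - [0, 0, 0, 0, 0, 0]

```text
time: 23.55
tool_pos: [0.6124, 0.278, 0.089]
eef_rot: [-179.6, 41.9, 179.9]
force: [-15.4, -7.0, 20.3]
opening: 0.598
grasp_force: 30.0
```

```bash
python3 - <<'E'
from g import *
st(); print(sense()["joints"].round(1)); go([.6163,.277,.0837])
E
```

```text
23.6 [612.4 278.   89. ] [-179.6   41.9  179.9] F [-15.4  -7.   20.3] op 0.598 gf 30.0
[ 28.1  33.6 108.2 -89.9  18.8  21.7]
move cm [ 0.07 -0.1   0.65] in target frame [ 0.07 -0.1   0.65] turn [0. 0. 0.]
```

Call:
send_rows:
  rows:
    - [0, 0, -0.2, 0, 0, 0]
    - [0, 0, 0, 0, 0, 0]
    - [0, 0, 0, 0, 0, 0]
    - [0, 0, 0, 0, 0, 0]
    - [0, 0, -0.5, 0, 0, 0]
    - [0, 0, -2, 0, 0, 0]
    - [0, 0, -3, 0, 0, 0]
    - [0, 0, -3, 0, 0, 0]
  fingers: -0.5

```text
time: 24.35
tool_pos: [0.5529, 0.2791, 0.1521]
eef_rot: [-179.6, 41.7, 180.0]
force: [0.6, 0.2, -0.7]
opening: 0.746
grasp_force: 0.0
```

Call:
send_rows:
  rows:
    - [0, 0, -4, 0, 0, 0]
    - [0, 0, -4, 0, 0, 0]
    - [0, 0, -4, 0, 0, 0]
    - [0, 0, -4, 0, 0, 0]
    - [0, 0, -2, 0, 0, 0]
    - [0, 0, 0, 0, 0, 0]
    - [0, 0, 0, 0, 0, 0]
    - [0, 0, 0, 0, 0, 0]

```text
time: 25.15
tool_pos: [0.4344, 0.2802, 0.2849]
eef_rot: [-179.6, 41.6, -180.0]
force: [0.7, -0.4, 0.2]
opening: 0.751
grasp_force: 0.0
```

```bash
cat >> m.py <<'E'
def slopes(W,img,y0,y1):
    m=(W[...,0]>.55)&(W[...,0]<.70)&(W[...,1]>y0)&(W[...,1]<y1)&(W[...,2]>.045)&(W[...,2]<.16)&(abs(W[...,2]-W[...,0]+.517)<.013)&(img.min(2)>110)
    q=W[m]; A=np.c_[q[:,:2],np.ones(len(q))]; k=np.linalg.lstsq(A,q[:,2],rcond=None)[0]
    print("leaning",len(q),q.min(0).round(3),q.max(0).round(3),"slope deg",np.degrees(np.arctan(np.hypot(*k[:2]))).round(1),"along y",k[1].round(3),"z-x",np.median(q[:,2]-q[:,0]).round(4), 
      "line dy/dx",np.polyfit(q[:,0],q[:,1],1)[0].round(3))
E
python3 - <<'E'
from m import *
from g import *
st(); print(sense()["joints"].round(1))
c=camera("top"); img=c["img"]; W=pts(c); np.savez("top3.npz",img=img,W=W)
slopes(W,img,.235,.325); slopes(W,img,.15,.23)
bars(img,W); plates(img,W); save(cv2.resize(img[140:320,110:390],None,fx=2.8,fy=2.8),"t3.png")
E
```

```text
25.1 [434.4 280.2 284.9] [-179.6   41.6 -180. ] F [ 0.7 -0.4  0.2] op 0.751 gf 0.0
[ 41.4   1.7 118.1 -47.9  36.8 -15. ]
leaning 338 [0.562 0.236 0.045] [0.658 0.324 0.142] slope deg 38.9 along y 0.011 z-x -0.5135 line dy/dx 0.047
leaning 731 [0.562 0.155 0.045] [0.661 0.227 0.142] slope deg 44.4 along y 0.004 z-x -0.5171 line dy/dx -0.022
bar [614.9 -90.7] [167.   23.9] 6.4 z 0.09 px [274 190] widths -end..+end [19. 20. 19. 11.]
bar [ 415.4 -178. ] [167.5  20.1] 2.0 z 0.02 px [304 260] widths -end..+end [18. 19. 18. 10.]
bar [418.9 165.3] [166.4  19.7] 4.5 z 0.019 px [187 260] widths -end..+end [13. 17. 18. 19.]
bar [ 361.6 -290.8] [164.9  20.8] -2.4 z 0.02 px [343 277] widths -end..+end [12. 20. 20. 19.]
plate? [624.9 111.1] [138.5 129.8] 89.6 z 0.009 px [206 191]
plate? [ 636.5 -211.6] [218.   52.3] -83.4 z 0.01 px [313 185]
plate? [ 585.2 -217.7] [217.2  14.5] -83.4 z 0.011 px [316 202]
plate? [ 389.6 -772. ] [296.8   6.3] 4.8 z 0.016 px [504 265]
plate? [433.9  58. ] [129.6  55.9] -8.6 z 0.015 px [224 255]
plate? [271.5  35.7] [174.1  37. ] 74.8 z 0.01 px [231 310]
plate? [ 238.2 -665.9] [104.5  81.6] 17.5 z 0.016 px [473 313]
```

View pics/t3.png

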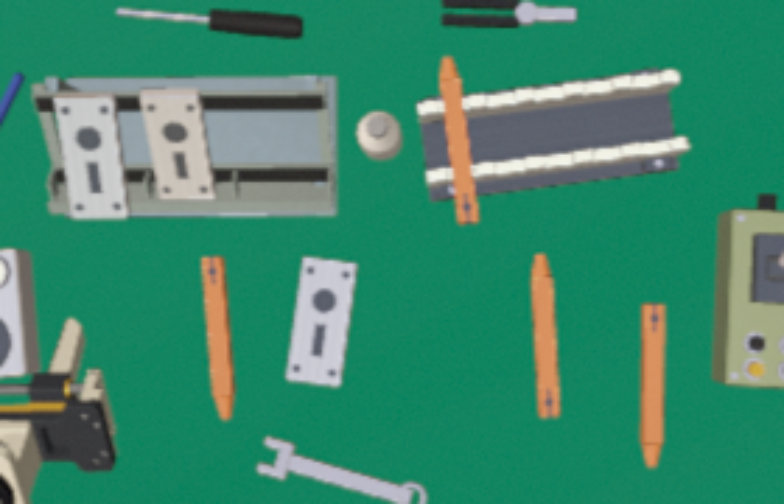

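The racked plate is fine. My plate at (92,155) lies about 38° steep with its lower end standing some 15 mm out on the ledge. I will push that lower end in with closed fingers.

Call:
send_rows:
  rows:
    - [0, 0, 0, 0, 0.1, 0]
    - [0, 0, 0, 0, 0.1, 0]
    - [0, 0, 0, 0, 0.09, 0]
    - [0, 0, 0, 0, 0, 0]
    - [0, 0, 0, 0, 0, 0]
    - [0, 0, 0, 0, 0, 0]
    - [0, 0, 0, 0, 0, 0]
    - [0, 0, 0, 0, 0, 0]
  fingers: 1

```text
time: 26.0
tool_pos: [0.4337, 0.2805, 0.2859]
eef_rot: [-179.7, 25.1, 179.9]
force: [-0.1, 0.5, 0.1]
opening: 0.111
grasp_force: 0.0
```

```bash
python3 - <<'E'
from m import *
from g import *
st(); print(sense()["joints"].round(1)); go([.535,.28,.112])
d=np.load("top3.npz"); W,img=d["W"],d["img"]
m=(W[...,0]>.5)&(W[...,0]<.72)&(W[...,1]>.225)&(W[...,1]<.325)&(W[...,2]>.04)&(img.min(2)>130)
n,l,s,_=cv2.connectedComponentsWithStats(m.astype(np.uint8)); i=1+s[1:,4].argmax(); q=W[l==i]
b=np.arange(.54,.68,.01)
for a in b:
    p=q[(q[:,0]>=a)&(q[:,0]<a+.01)]
    if len(p)>3: print(round(a,3),p[:,2].mean().round(4),p[:,1].mean().round(3),np.ptp(p[:,1]).round(3))
E
```

```text
26.0 [433.7 280.5 285.9] [-179.7   25.1  179.9] F [-0.1  0.5  0.1] op 0.111 gf 0.0
[ 35.5   3.9 108.9 -19.7  48.2 -43.6]
move cm [-1.79  0.08 20.04] in target frame [-1.79  0.08 20.04] turn [0. 0. 0.]
0.54 0.0718 0.276 0.057
0.55 0.0727 0.284 0.076
0.56 0.08 0.28 0.075
0.57 0.0884 0.275 0.057
0.58 0.0939 0.276 0.071
0.59 0.0912 0.269 0.098
0.6 0.0972 0.279 0.094
0.61 0.1034 0.282 0.076
0.62 0.1135 0.279 0.076
0.63 0.1206 0.278 0.077
0.64 0.1262 0.277 0.075
0.65 0.1326 0.275 0.056
0.66 0.1173 0.271 0.097
0.67 0.1044 0.316 0.013
```

```bash
cat > f.py <<'E'
from m import *
def face(n,yc,hw=.024,x=(.535,.68),K=None):
    c=camera(n); W=pts(c); img=c["img"]
    m=(W[...,0]>x[0])&(W[...,0]<x[1])&(abs(W[...,1]-yc)<hw)&(W[...,2]>.045)&(W[...,2]<.16)&(img.min(2)>105)&(np.ptp(img.astype(int),axis=2)<40)
    q=W[m]; best=None; r=np.random.default_rng(0)
    for _ in range(400):
        a=q[r.choice(len(q),3,replace=False)]; nn=np.cross(a[1]-a[0],a[2]-a[0]); L=np.linalg.norm(nn)
        if L<1e-5: continue
        nn/=L; e=abs((q-a[0])@nn)<.0025
        if best is None or e.sum()>best.sum(): best=e
    p=q[best]; ctr=p.mean(0); nn=np.linalg.svd(p-ctr)[2][2]; nn*=np.sign(nn[2])
    print(n,len(q),best.sum(),"normal",nn.round(3),"tilt",np.degrees(np.arccos(nn[2])).round(1),"ctr",ctr.round(4),"x",np.percentile(p[:,0],[1,99]).round(4),"z",np.percentile(p[:,2],[1,99]).round(4),"y",np.percentile(p[:,1],[1,99]).round(4))
E
python3 - <<'E'
from f import *
for n in("top","side"): face(n,.279); face(n,.191)
E
```

```text
top 720 500 normal [-0.492 -0.001  0.871] tilt 29.4 ctr [0.6005 0.28   0.1034] x [0.5437 0.6565] z [0.0712 0.1357] y [0.2559 0.3026]
top 696 470 normal [-0.707  0.001  0.708] tilt 45.0 ctr [0.611  0.1912 0.094 ] x [0.5644 0.6549] z [0.0473 0.1377] y [0.1676 0.2146]
side 370 280 normal [-0.501  0.009  0.865] tilt 30.1 ctr [0.5989 0.2789 0.1021] x [0.5432 0.6538] z [0.0699 0.1349] y [0.2555 0.3025]
side 428 281 normal [-0.711  0.003  0.704] tilt 45.3 ctr [0.611  0.1894 0.0933] x [0.5645 0.6547] z [0.0465 0.1369] y [0.1678 0.2144]
```

Both cameras give its tilt as 29.5°, centre face (0.600, 0.279, 0.103); it lies over the lip. I re-grasp it with the tool at 15°, which also frees joint 4 for the placing.

```bash
python3 - <<'E'
from g import *
go([.583,.279,.171],[180,15,180]); go([.6041,.279,.0936],[180,15,180])
E
```

```text
move cm [-8.6  -0.03 16.75] in target frame [-11.41  -0.15  14.98] turn [-0.006  0.177 -0.002]
move cm [-7.230e+00  1.000e-02  2.465e+01] in target frame [-11.45  -0.15  23.  ] turn [-0.006  0.177 -0.002]
```

Call:
send_rows:
  rows:
    - [0, 0, 0, 0, 0.09, 0]
    - [0, 0, 0, -0.006, 0.087, 0]
    - [-2.3, -0.03, 0, 0, 0, 0]
    - [-2.3, -0.03, 0, 0, 0, 0]
    - [-2.3, -0.03, 0, 0, 0, 0]
    - [-2.3, -0.03, 0, 0, 0, 0]
    - [-2.2, -0.03, 0, 0, 0, 0]
    - [0, 0, 0, 0, 0, 0]
  fingers: -0.5

```text
time: 27.0
tool_pos: [0.546, 0.2784, 0.3158]
eef_rot: [179.9, 15.0, 179.8]
force: [-0.9, -0.1, 0.2]
opening: 0.645
grasp_force: 0.0
```

Call:
send_rows:
  rows:
    - [0, 0, 3.5, 0, 0, 0]
    - [0, 0, 3.5, 0, 0, 0]
    - [0, 0, 3.5, 0, 0, 0]
    - [0, 0, 3.5, 0, 0, 0]
    - [0, 0, 1, 0, 0, 0]
    - [0, 0, 0, 0, 0, 0]
    - [0, 0, 0, 0, 0, 0]
    - [0, 0, 0, 0, 0, 0]

```text
time: 27.8
tool_pos: [0.5833, 0.2791, 0.1727]
eef_rot: [179.9, 15.1, 179.8]
force: [-0.0, -0.1, 1.0]
opening: 0.744
grasp_force: 0.0
```

```bash
python3 - <<'E'
from g import *
st(); go([.6041,.279,.0936],[180,15,180])
E
```

```text
27.8 [583.3 279.1 172.7] [179.9  15.1 179.8] F [-0.  -0.1  1. ] op 0.744 gf 0.0
move cm [ 0.05 -0.03  8.18] in target frame [ 0.04 -0.01  8.18] turn [ 0.001  0.002 -0.003]
```

Call:
send_rows:
  rows:
    - [0, 0, 2.5, 0, 0, 0]
    - [0, 0, 2.5, 0, 0, 0]
    - [0, 0, 1.8, 0, 0, 0]
    - [0, 0, 0.8, 0, 0, 0]
    - [0, 0, 0.5, 0, 0, 0]
    - [0, 0, 0, 0, 0, 0]
    - [0, 0, 0, 0, 0, 0]
    - [0, 0, 0, 0, 0, 0]

```text
time: 28.6
tool_pos: [0.6041, 0.2789, 0.0934]
eef_rot: [179.9, 15.0, 179.8]
force: [1.1, -0.1, 0.9]
opening: 0.749
grasp_force: 0.0
```

Call:
send_rows:
  rows:
    - [0, 0, 0, 0, 0, 0]
    - [0, 0, 0, 0, 0, 0]
    - [0, 0, 0, 0, 0, 0]
    - [0, 0, 0, 0, 0, 0]
    - [0, 0, 0, 0, 0, 0]
    - [0, 0, 0, 0, 0, 0]
    - [0, 0, 0, 0, 0, 0]
    - [0, 0, 0, 0, 0, 0]
  fingers: 1

```text
time: 29.4
tool_pos: [0.6039, 0.2787, 0.0926]
eef_rot: [179.9, 15.0, 179.8]
force: [-2.8, -1.0, 4.8]
opening: 0.601
grasp_force: 30.0
```

Call:
send_rows:
  rows:
    - [0, 0, -1, 0, 0, 0]
    - [0, 0, -2.5, 0, 0, 0]
    - [0, 0, -2.5, 0, 0, 0]
    - [0, 0, -2, 0, 0, 0]
    - [0, 0, 0, 0, -0.09, 0]
    - [0, 0, 0, 0, -0.09, 0]
    - [0, 0, 0, 0, -0.09, 0]
    - [0, 0, 0, 0, 0, 0]

```text
time: 30.2
tool_pos: [0.5811, 0.2783, 0.1684]
eef_rot: [-180.0, 30.3, 179.9]
force: [0.0, 0.5, -3.7]
opening: 0.601
grasp_force: 30.0
```

```bash
python3 - <<'E'
from f import *
from g import *
st(); print(sense()["joints"].round(1))
for n in("top","side"): face(n,.279,x=(.5,.7))
E
```

```text
30.2 [581.1 278.3 168.4] [-180.    30.3  179.9] F [ 0.   0.5 -3.7] op 0.601 gf 30.0
[ 27.2  23.6 103.6 -29.1  28.5 -39.9]
top 42 30 normal [0.882 0.01  0.472] tilt 61.8 ctr [0.6637 0.2781 0.1143] x [0.6602 0.6665] z [0.108  0.1185] y [0.2562 0.3023]
side 145 82 normal [-0.714  0.005  0.7  ] tilt 45.5 ctr [0.5435 0.2773 0.1453] x [0.5305 0.5581] z [0.1301 0.1592] y [0.2561 0.3014]
```

```bash
python3 - <<'E'
from g import *
go([.593,.2775,.1174]); go([.6155,.2775,.0834])
E
```

```text
move cm [ 1.77 -0.12  5.02] in target frame [ 1.77 -0.12  5.02] turn [0. 0. 0.]
move cm [ 1.54 -0.11  9.09] in target frame [ 1.54 -0.11  9.09] turn [0. 0. 0.]
```

Call:
send_rows:
  rows:
    - [0.44, -0.03, 1.25, 0, 0, 0]
    - [0.44, -0.03, 1.25, 0, 0, 0]
    - [0.44, -0.03, 1.25, 0, 0, 0]
    - [0.44, -0.03, 1.25, 0, 0, 0]
    - [-0.25, 0, 0.97, 0, 0, 0]
    - [-0.25, 0, 0.97, 0, 0, 0]
    - [-0.25, 0, 0.97, 0, 0, 0]
    - [-0.13, 0, 0.48, 0, 0, 0]

```text
time: 31.1
tool_pos: [0.6187, 0.2772, 0.0941]
eef_rot: [180.0, 30.5, 179.8]
force: [-29.3, -8.2, 35.3]
opening: 0.6
grasp_force: 30.0
```

Call:
send_rows:
  rows:
    - [0, 0, 0, 0, 0, 0]
    - [-0.08, 0, 0.29, 0, 0, 0]
    - [0, 0, 0, 0, 0, 0]
    - [0.29, 0, 0.08, 0, 0, 0]
    - [0.29, 0, 0.08, 0, 0, 0]
    - [0, 0, 0, 0, 0, 0]
    - [0, 0, 0, 0, 0, 0]
    - [0, 0, 0, 0, 0, 0]

```text
time: 31.9
tool_pos: [0.6206, 0.2776, 0.0926]
eef_rot: [179.8, 31.0, 179.7]
force: [-8.6, -13.2, 37.0]
opening: 0.6
grasp_force: 30.0
```

```bash
python3 - <<'E'
from f import *
from g import *
st(); print(sense()["joints"].round(1)); go([.6155,.2775,.0834])
face("side",.277,x=(.5,.7))
E
```

```text
31.9 [620.6 277.6  92.6] [179.8  31.  179.7] F [ -8.6 -13.2  37. ] op 0.6 gf 30.0
[ 25.3  33.2 101.4 -37.7  21.  -31.9]
move cm [ 0.91 -0.01  0.53] in target frame [ 0.91 -0.01  0.53] turn [0. 0. 0.]
side 280 204 normal [-0.497 -0.008  0.868] tilt 29.8 ctr [0.6071 0.2737 0.1059] x [0.5488 0.6614] z [0.0721 0.1364] y [0.2532 0.2987]
```

The plate's lower end has caught the lip, since my 8 mm of clearance was less than its 9 mm; that also explains the first try. Ease off, release, re-grasp and come in higher.

Call:
send_rows:
  rows:
    - [-0.24, 0, -0.22, 0, 0, 0]
    - [-0.24, 0, -0.22, 0, 0, 0]
    - [0, 0, 0, 0, 0, 0]
    - [0, 0, 0, 0, 0, 0]
    - [0, 0, 0, 0, 0, 0]
    - [0, 0, 0, 0, 0, 0]
    - [0, 0, 0, 0, 0, 0]
    - [0, 0, 0, 0, 0, 0]

```text
time: 32.75
tool_pos: [0.6179, 0.2775, 0.0925]
eef_rot: [179.9, 30.4, 179.8]
force: [0.5, 0.2, -3.1]
opening: 0.601
grasp_force: 30.0
```

Call:
send_rows:
  rows:
    - [0, 0, 0, 0, 0, 0]
    - [0, 0, 0, 0, 0, 0]
    - [0, 0, 0, 0, 0, 0]
    - [0, 0, 0, 0, 0, 0]
    - [0, 0, -1, 0, 0, 0]
    - [0, 0, -2, 0, 0, 0]
    - [0, 0, -3, 0, 0, 0]
    - [0, 0, -3, 0, 0, 0]
  fingers: -0.5

```text
time: 33.55
tool_pos: [0.5714, 0.2774, 0.1714]
eef_rot: [179.9, 30.4, 179.8]
force: [0.3, -0.1, -0.3]
opening: 0.748
grasp_force: 0.0
```

Call:
send_rows:
  rows:
    - [0, 0, 0, 0, 0.09, 0]
    - [0, 0, 0, 0, 0.09, 0]
    - [0, 0, 0, 0, 0.09, 0]
    - [0, 0, -4, 0, 0, 0]
    - [0, 0, -4, 0, 0, 0]
    - [0, 0, 0, 0, 0, 0]
    - [0, 0, 0, 0, 0, 0]
    - [0, 0, 0, 0, 0, 0]

```text
time: 34.35
tool_pos: [0.5512, 0.2773, 0.2467]
eef_rot: [180.0, 14.9, 179.8]
force: [0.7, 1.5, 0.1]
opening: 0.749
grasp_force: 0.0
```

```bash
python3 - <<'E'
from f import *
from g import *
st()
for n in("top","side"): face(n,.279)
E
```

```text
34.4 [551.2 277.3 246.7] [180.   14.9 179.8] F [0.7 1.5 0.1] op 0.749 gf 0.0
top 433 302 normal [-0.491  0.041  0.87 ] tilt 29.5 ctr [0.6278 0.2785 0.1186] x [0.5922 0.6592] z [0.0985 0.1364] y [0.2554 0.3027]
side 354 269 normal [-0.499  0.016  0.866] tilt 30.0 ctr [0.6033 0.2779 0.1043] x [0.5456 0.6587] z [0.0705 0.1352] y [0.2553 0.302 ]
```

```bash
python3 - <<'E'
from g import *
go([.6065,.278,.0936])
E
```

```text
move cm [-1.42  0.08 16.18] in target frame [-1.42  0.08 16.18] turn [0. 0. 0.]
```

Call:
send_rows:
  rows:
    - [-0.7, 0.04, 2, 0, 0, 0]
    - [-0.7, 0.04, 3, 0, 0, 0]
    - [0, 0, 3.5, 0, 0, 0]
    - [0, 0, 3.5, 0, 0, 0]
    - [0, 0, 2.5, 0, 0, 0]
    - [0, 0, 1.2, 0, 0, 0]
    - [0, 0, 0.5, 0, 0, 0]
    - [0, 0, 0, 0, 0, 0]

```text
time: 35.25
tool_pos: [0.6071, 0.2783, 0.0947]
eef_rot: [179.9, 15.0, 179.8]
force: [0.0, -0.1, 0.2]
opening: 0.745
grasp_force: 0.0
```

Call:
send_rows:
  rows:
    - [0, 0, 0, 0, 0, 0]
    - [0, 0, 0, 0, 0, 0]
    - [0, 0, 0, 0, 0, 0]
    - [0, 0, 0, 0, 0, 0]
    - [0, 0, 0, 0, 0, 0]
    - [0, 0, 0, 0, 0, 0]
    - [0, 0, 0, 0, 0, 0]
    - [0, 0, 0, 0, 0, 0]
  fingers: 1

```text
time: 36.05
tool_pos: [0.6073, 0.2785, 0.0958]
eef_rot: [179.9, 15.0, 179.8]
force: [-3.0, -1.3, 7.7]
opening: 0.6
grasp_force: 30.0
```

Call:
send_rows:
  rows:
    - [0, 0, -1, 0, 0, 0]
    - [0, 0, -2.5, 0, 0, 0]
    - [0, 0, -2.5, 0, 0, 0]
    - [0, 0, -2, 0, 0, 0]
    - [0, 0, 0, 0, -0.09, 0]
    - [0, 0, 0, 0, -0.09, 0]
    - [0, 0, 0, 0, -0.09, 0]
    - [0, 0, 0, 0, 0, 0]

```text
time: 36.85
tool_pos: [0.5843, 0.278, 0.171]
eef_rot: [-180.0, 30.3, 179.9]
force: [-0.0, 0.7, -4.0]
opening: 0.602
grasp_force: 30.0
```

```bash
python3 - <<'E'
from f import *
from g import *
st(); face("side",.279,x=(.5,.7))
a=np.radians(45); n=np.array([-.7071,0,.7071]); u=np.array([.7071,0,.7071]); F=np.array([.6155,.2785,.0834])
for k,j in((45,20),(2,20),(0,0)): go(F+.001*(k*n+j*u))
E
```

```text
36.9 [584.3 278.  171. ] [-180.    30.3  179.9] F [-0.   0.7 -4. ] op 0.602 gf 30.0
side 155 80 normal [-0.72   0.018  0.693] tilt 46.1 ctr [0.5448 0.2789 0.1447] x [0.531  0.5603] z [0.1294 0.1593] y [0.2563 0.3022]
move cm [1.05 0.04 4.28] in target frame [1.05 0.04 4.28] turn [0. 0. 0.]
move cm [-0.05  0.04  8.44] in target frame [-0.05  0.04  8.44] turn [0. 0. 0.]
move cm [1.84 0.04 9.14] in target frame [1.84 0.04 9.14] turn [0. 0. 0.]
```

Call:
send_rows:
  rows:
    - [0.35, 0.01, 1.43, 0, 0, 0]
    - [0.35, 0.01, 1.43, 0, 0, 0]
    - [0.35, 0.02, 1.42, 0, 0, 0]
    - [-0.25, 0, 0.97, 0, 0, 0]
    - [-0.25, 0, 0.97, 0, 0, 0]
    - [-0.25, 0, 0.97, 0, 0, 0]
    - [-0.2, 0, 0.77, 0, 0, 0]
    - [0, 0, 0, 0, 0, 0]

```text
time: 37.7
tool_pos: [0.6264, 0.2784, 0.102]
eef_rot: [179.9, 30.4, 179.8]
force: [-0.2, -0.7, -2.8]
opening: 0.601
grasp_force: 30.0
```

Call:
send_rows:
  rows:
    - [0, 0, 0, 0, 0, 0]
    - [-0.05, 0, 0.2, 0, 0, 0]
    - [0, 0, 0, 0, 0, 0]
    - [0, 0, 0, 0, 0, 0]
    - [0, 0, 0, 0, 0, 0]
    - [0, 0, 0, 0, 0, 0]
    - [0, 0, 0, 0, 0, 0]
    - [0, 0, 0, 0, 0, 0]

```text
time: 38.5
tool_pos: [0.6273, 0.2786, 0.1014]
eef_rot: [179.9, 30.4, 179.8]
force: [-0.6, -0.9, -3.5]
opening: 0.602
grasp_force: 30.0
```

```bash
python3 - <<'E'
from f import *
from g import *
st(); print(sense()["joints"].round(1)); go([.6155,.2785,.0834])
face("side",.277,x=(.5,.7))
E
```

```text
38.5 [627.3 278.6 101.4] [179.9  30.4 179.8] F [-0.6 -0.9 -3.5] op 0.602 gf 30.0
[ 25.   32.9  99.8 -33.7  22.8 -36.3]
move cm [ 1.93 -0.02  0.95] in target frame [ 1.93 -0.02  0.95] turn [0. 0. 0.]
side 314 217 normal [-0.71   0.008  0.704] tilt 45.2 ctr [0.6203 0.276  0.1068] x [0.5658 0.6664] z [0.0509 0.1519] y [0.2533 0.3004]
```

Call:
send_rows:
  rows:
    - [0.36, 0, 0.1, 0, 0, 0]
    - [0.36, 0, 0.1, 0, 0, 0]
    - [0.36, 0, 0.1, 0, 0, 0]
    - [0.36, 0, 0.1, 0, 0, 0]
    - [0.1, 0, 0.03, 0, 0, 0]
    - [0, 0, 0, 0, 0, 0]
    - [0, 0, 0, 0, 0, 0]
    - [0, 0, 0, 0, 0, 0]

```text
time: 39.35
tool_pos: [0.6164, 0.2787, 0.09]
eef_rot: [179.9, 30.5, 179.8]
force: [0.2, -0.3, -3.4]
opening: 0.602
grasp_force: 30.0
```

Call:
send_rows:
  rows:
    - [0.1, 0, 0.03, 0, 0, 0]
    - [0, 0, 0, 0, 0, 0]
    - [0.1, 0, 0.03, 0, 0, 0]
    - [0, 0, 0, 0, 0, 0]
    - [-0.05, 0, 0.19, 0, 0, 0]
    - [0, 0, 0, 0, 0, 0]
    - [0, 0, 0, 0, 0, 0]
    - [0, 0, 0, 0, 0, 0]

```text
time: 40.15
tool_pos: [0.6164, 0.2788, 0.0871]
eef_rot: [179.9, 30.5, 179.8]
force: [0.9, 0.8, -1.3]
opening: 0.6
grasp_force: 30.0
```

```bash
python3 - <<'E'
from f import *
from g import *
st(); print(sense()["joints"].round(1)); go([.6155,.2785,.0834])
face("side",.277,x=(.5,.7))
E
```

```text
40.1 [616.4 278.8  87.1] [179.9  30.5 179.8] F [ 0.9  0.8 -1.3] op 0.6 gf 30.0
[ 25.5  33.5 101.6 -37.5  21.1 -31.8]
move cm [ 0.26 -0.03  0.27] in target frame [ 0.26 -0.03  0.27] turn [0. 0. 0.]
side 304 209 normal [-0.708  0.001  0.706] tilt 45.1 ctr [0.6092 0.2767 0.093 ] x [0.5621 0.6554] z [0.0469 0.1389] y [0.2534 0.2999]
```

Call:
send_rows:
  rows:
    - [0.1, 0, 0.03, 0, 0, 0]
    - [0, 0, 0, 0, 0, 0]
    - [0, 0, 0, 0, 0, 0]
    - [0, 0, 0, 0, 0, 0]
    - [0, 0, 0, 0, 0, 0]
    - [0, 0, 0, 0, 0, 0]
    - [0, 0, 0, 0, 0, 0]
    - [0, 0, 0, 0, 0, 0]

```text
time: 41.0
tool_pos: [0.6163, 0.2788, 0.087]
eef_rot: [179.9, 30.5, 179.8]
force: [4.5, -2.1, 2.4]
opening: 0.6
grasp_force: 30.0
```

Call:
send_rows:
  rows:
    - [0, 0, 0, 0, 0, 0]
    - [0, 0, 0, 0, 0, 0]
    - [0, 0, 0, 0, 0, 0]
    - [0, 0, 0, 0, 0, 0]
    - [0, 0, -1, 0, 0, 0]
    - [0, 0, -3, 0, 0, 0]
    - [0, 0, -4, 0, 0, 0]
    - [0, 0, -4, 0, 0, 0]
  fingers: -0.5

```text
time: 41.8
tool_pos: [0.5534, 0.2786, 0.1908]
eef_rot: [179.9, 30.4, 179.8]
force: [-0.3, 0.4, 0.2]
opening: 0.75
grasp_force: 0.0
```

Call:
send_rows:
  rows:
    - [0, 0, -4, 0, 0, 0]
    - [0, 0, -1, 0, 0.13, 0]
    - [0, 0, 0, 0, 0.13, 0]
    - [0, 0, 0, 0, 0.13, 0]
    - [0, 0, 0, 0, 0.13, 0]
    - [0, 0, 0, 0, 0.13, 0]
    - [0, 0, 0, 0, 0.13, 0]
    - [0, 0, 0, 0, 0, 0]

```text
time: 42.6
tool_pos: [0.5302, 0.2784, 0.2317]
eef_rot: [179.9, -14.5, 179.8]
force: [0.9, 1.1, -1.5]
opening: 0.746
grasp_force: 0.0
```

```bash
python3 - <<'E'
from f import *
from g import *
st(); print(sense()["joints"].round(1))
for n in("top","side"): face(n,.278); face(n,.19)
c=camera("top"); W=pts(c); bars(c["img"],W); plates(c["img"],W)
for y in (.06,.15): go([.434,y,.15])
E
```

```text
42.6 [530.2 278.4 231.7] [179.9 -14.5 179.8] F [ 0.9  1.1 -1.5] op 0.746 gf 0.0
[ 20.8  31.6  76.3   5.2  85.6 -70. ]
top 252 167 normal [-0.701 -0.008  0.713] tilt 44.5 ctr [0.6412 0.2789 0.1231] x [0.5724 0.6572] z [0.0551 0.1386] y [0.2545 0.3015]
top 698 460 normal [-0.706  0.016  0.708] tilt 45.0 ctr [0.6116 0.1898 0.0948] x [0.5644 0.6553] z [0.0469 0.1381] y [0.1666 0.2134]
side 339 240 normal [-0.711  0.01   0.704] tilt 45.3 ctr [0.6086 0.2773 0.0909] x [0.5641 0.6541] z [0.0471 0.1362] y [0.2544 0.3014]
side 463 289 normal [-0.71  -0.02   0.704] tilt 45.3 ctr [0.6088 0.1881 0.0913] x [0.5634 0.6542] z [0.0464 0.1376] y [0.1663 0.2129]
bar [615.1 -90.4] [167.6  23.4] 6.3 z 0.09 px [274 190] widths -end..+end [19. 20. 18. 14.]
bar [ 415.5 -178.1] [168.   20.3] 2.1 z 0.02 px [304 260] widths -end..+end [18. 18. 18. 10.]
bar [419.  165.5] [166.   19.8] 4.4 z 0.019 px [187 260] widths -end..+end [12. 18. 18. 19.]
bar [ 361.5 -291.9] [164.9  23. ] -2.6 z 0.02 px [343 277] widths -end..+end [13. 20. 20. 18.]
plate? [617.5 111. ] [139.2 138.3] -0.2 z 0.009 px [206 193]
plate? [ 636.4 -211.5] [218.1  52.5] -83.6 z 0.01 px [313 185]
plate? [ 585.4 -217.2] [215.1  14.3] -83.4 z 0.011 px [316 202]
plate? [ 389.5 -772.3] [297.4   7.4] 4.3 z 0.016 px [504 265]
plate? [433.7  58. ] [130.1  55.7] -8.5 z 0.015 px [224 255]
plate? [267.6  36.6] [176.  35.] 71.8 z 0.009 px [232 310]
plate? [ 238.9 -665.8] [102.2  81.8] 16.6 z 0.017 px [474 313]
move cm [  7.12 -21.94  10.36] in target frame [  7.12 -21.94  10.36] turn [0. 0. 0.]
move cm [  7.14 -12.94  10.38] in target frame [  7.14 -12.94  10.38] turn [0. 0. 0.]
```

The first plate is seated like the racked one (45.3°). The tool now tilts −14.5°, right for picking up the second.

```bash
python3 - <<'E'
from g import *
rpy=[180,-15,171.5]; R=Ro.from_euler("xyz",rpy,degrees=True); tz=R.apply([0,0,1]); print(tz)
T=np.array([.4337,.058,.0075])+.003*tz; print(T)
go(T-.1*tz,rpy)
go(T,rpy)
E
```

```text
[-0.25597614  0.03825589 -0.96592583]
[0.43293207 0.05811477 0.00460222]
move cm [  3.55 -22.51  14.49] in target frame [  0.08 -23.27  13.71] turn [-0.035  0.015  0.142]
move cm [  3.68 -22.15  24.49] in target frame [  0.08 -23.27  23.71] turn [-0.035  0.015  0.142]
```

Call:
send_rows:
  rows:
    - [0, 0, 0, -0.035, 0.015, 0.142]
    - [0, -3.9, 2, 0, 0, 0]
    - [0, -3.9, 2, 0, 0, 0]
    - [0, -3.9, 2, 0, 0, 0]
    - [0, -3.9, 2, 0, 0, 0]
    - [0, -3.9, 2, 0, 0, 0]
    - [0.08, -3.77, 2, 0, 0, 0]
    - [0, 0, 0, 0, 0, 0]
  fingers: -1

```text
time: 43.65
tool_pos: [0.4606, 0.0507, 0.1162]
eef_rot: [-179.9, -15.2, 171.3]
force: [0.3, 0.8, 0.4]
opening: 1.001
grasp_force: 0.0
```

```bash
python3 - <<'E'
from g import *
st(); go([.4329,.0581,.0046],[180,-15,171.5])
E
```

```text
43.6 [460.6  50.7 116.2] [-179.9  -15.2  171.3] F [0.3 0.8 0.4] op 1.001 gf 0.0
move cm [-0.18  0.34 11.52] in target frame [-0.14  0.32 11.52] turn [-0.001 -0.004 -0.003]
```

Call:
send_rows:
  rows:
    - [-0.15, 0.32, 2.5, 0, 0, 0]
    - [0, 0, 2.5, 0, 0, 0]
    - [0, 0, 2.5, 0, 0, 0]
    - [0, 0, 2, 0, 0, 0]
    - [0, 0, 1.2, 0, 0, 0]
    - [0, 0, 0.75, 0, 0, 0]
    - [0, 0, 0, 0, 0, 0]
    - [0, 0, 0, 0, 0, 0]

```text
time: 44.45
tool_pos: [0.4361, 0.0607, 0.0071]
eef_rot: [-179.9, -15.0, 171.5]
force: [-0.4, -0.3, 0.0]
opening: 1.003
grasp_force: 0.0
```

Call:
send_rows:
  rows:
    - [0, 0, 0, 0, 0, 0]
    - [0, 0, 0, 0, 0, 0]
    - [0, 0, 0, 0, 0, 0]
    - [0, 0, 0, 0, 0, 0]
    - [0, 0, 0, 0, 0, 0]
    - [0, 0, 0, 0, 0, 0]
    - [0, 0, 0, 0, 0, 0]
    - [0, 0, 0, 0, 0, 0]
  fingers: 1

```text
time: 45.25
tool_pos: [0.4355, 0.0605, 0.0064]
eef_rot: [-179.9, -15.1, 171.4]
force: [-0.0, -0.8, 1.5]
opening: 0.599
grasp_force: 30.0
```

Call:
send_rows:
  rows:
    - [0, 0, -2, 0, 0, 0]
    - [0, 0, -4, 0, 0, 0]
    - [0, 0, -4, 0, 0, 0]
    - [0, 0, -4, 0, 0, 0]
    - [0, 0, -4, 0, 0, 0]
    - [0, 0, 0, 0, -0.13, 0]
    - [0, 0, 0, 0, -0.13, 0]
    - [0, 0, 0, 0, -0.13, 0]

```text
time: 46.05
tool_pos: [0.4819, 0.0538, 0.1804]
eef_rot: [-180.0, 7.5, 171.5]
force: [-0.0, -0.2, -3.7]
opening: 0.601
grasp_force: 30.0
```

Call:
send_rows:
  rows:
    - [0, 0, 0, 0, -0.13, 0]
    - [0, 0, 0, 0, -0.13, 0]
    - [0, 0, 0, 0, -0.13, 0]
    - [0, 0, 0, 0, 0, 0]
    - [0, 0, 0, 0, 0, 0]
    - [0, 0, 0, 0, 0, 0]
    - [0, 0, 0, 0, 0, 0]
    - [0, 0, 0, 0, 0, 0]

```text
time: 46.85
tool_pos: [0.4824, 0.0536, 0.1803]
eef_rot: [-179.9, 29.5, 171.5]
force: [-0.7, 0.9, -3.3]
opening: 0.597
grasp_force: 30.0
```

```bash
python3 - <<'E'
from f import *
from g import *
st(); print(sense()["joints"].round(1))
n=np.array([-.7071,0,.7071]); u=np.array([.7071,0,.7071]); F=np.array([.6155,.099,.0834])
for k,j in((60,25),(5,20)): go(F+.001*(k*n+j*u),[180,30,179.6])
E
```

```text
46.9 [482.4  53.6 180.3] [-179.9   29.5  171.5] F [-0.7  0.9 -3.3] op 0.597 gf 30.0
[  4.5   6.1 125.5 -18.8  20.5 -60.9]
move cm [-6.92  6.11  8.14] in target frame [-7.51  4.62  8.58] turn [-0.072 -0.008 -0.123]
move cm [-7.87  6.64 13.55] in target frame [-8.45  4.64 14.02] turn [-0.072 -0.008 -0.123]
```

Call:
send_rows:
  rows:
    - [0, 0, 0, -0.036, -0.004, -0.062]
    - [0, 0, 0, -0.036, -0.004, -0.061]
    - [-1.88, 1.16, 2.14, 0, 0, 0]
    - [-1.88, 1.16, 2.14, 0, 0, 0]
    - [-1.88, 1.15, 2.15, 0, 0, 0]
    - [-1.87, 1.15, 2.15, 0, 0, 0]
    - [0, 0, 0, 0, 0, 0]
    - [0, 0, 0, 0, 0, 0]

```text
time: 47.65
tool_pos: [0.5901, 0.0989, 0.1427]
eef_rot: [180.0, 29.9, 179.5]
force: [0.2, -1.2, -2.9]
opening: 0.599
grasp_force: 30.0
```

```bash
python3 - <<'E'
from f import *
from g import *
st(); print(sense()["joints"].round(1))
n=np.array([-.7071,0,.7071]); u=np.array([.7071,0,.7071]); F=np.array([.6155,.099,.0834])
for k,j in((60,25),(7,22)): go(F+.001*(k*n+j*u),[180,30,179.6])
face("side",.099,x=(.48,.7)); face("top",.099,x=(.48,.7))
E
```

```text
47.6 [590.1  98.9 142.7] [180.   29.9 179.5] F [ 0.2 -1.2 -2.9] op 0.599 gf 30.0
[  6.7  20.6 113.  -12.4  17.1 -71.8]
move cm [-0.1   0.01 -0.04] in target frame [-0.1   0.01 -0.04] turn [-0.001 -0.002 -0.002]
move cm [-1.19  0.04  5.16] in target frame [-1.18  0.03  5.16] turn [-0.001 -0.002 -0.002]
side 235 153 normal [-0.714 -0.003  0.7  ] tilt 45.6 ctr [0.562  0.0996 0.1245] x [0.5375 0.5973] z [0.0985 0.1598] y [0.0755 0.1225]
top 160 104 normal [-0.695 -0.007  0.719] tilt 44.0 ctr [0.5848 0.1016 0.1482] x [0.569  0.5984] z [0.1315 0.1597] y [0.0757 0.1222]
```

Call:
send_rows:
  rows:
    - [-0.3, 0.03, 1.2, 0, 0, 0]
    - [-0.3, 0, 1.2, 0, 0, 0]
    - [-0.3, 0, 1.2, 0, 0, 0]
    - [-0.2, 0, 0.9, 0, 0, 0]
    - [-0.1, 0, 0.6, 0, 0, 0]
    - [0, 0, 0, 0, 0, 0]
    - [0, 0, 0, 0, 0, 0]
    - [0, 0, 0, 0, 0, 0]

```text
time: 48.55
tool_pos: [0.6261, 0.099, 0.1056]
eef_rot: [180.0, 30.0, 179.4]
force: [-0.1, -0.3, -3.8]
opening: 0.597
grasp_force: 30.0
```

```bash
python3 - <<'E'
from f import *
from g import *
st(); print(sense()["joints"].round(1))
go([.6155,.099,.0834],[180,30,179.6]); face("side",.099,x=(.48,.7))
E
```

```text
48.5 [626.1  99.  105.6] [180.   30.  179.4] F [-0.1 -0.3 -3.8] op 0.597 gf 30.0
[  6.3  27.3 109.2 -14.1  14.  -70.4]
move cm [ 2.03 -0.01  1.39] in target frame [ 2.03 -0.    1.39] turn [-0.001  0.    -0.003]
side 379 263 normal [-0.71  -0.001  0.704] tilt 45.2 ctr [0.6213 0.0983 0.1105] x [0.5603 0.6651] z [0.0486 0.1537] y [0.0755 0.1221]
```

Call:
send_rows:
  rows:
    - [0.4, 0, 0.1, 0, 0, 0]
    - [0.4, 0, 0.1, 0, 0, 0]
    - [0.4, 0, 0.1, 0, 0, 0]
    - [0.25, 0, 0.07, 0, 0, 0]
    - [-0.08, 0, 0.29, 0, 0, 0]
    - [0, 0, 0, 0, 0, 0]
    - [0.2, 0, 0.05, 0, 0, 0]
    - [0, 0, 0, 0, 0, 0]

```text
time: 49.4
tool_pos: [0.6159, 0.099, 0.0911]
eef_rot: [180.0, 30.0, 179.4]
force: [-0.0, 0.4, -2.2]
opening: 0.597
grasp_force: 30.0
```

Call:
send_rows:
  rows:
    - [0.15, 0, 0.04, 0, 0, 0]
    - [0, 0, 0, 0, 0, 0]
    - [0, 0, 0, 0, 0, 0]
    - [0, 0, 0, 0, 0, 0]
    - [0, 0, 0, 0, 0, 0]
    - [0, 0, 0, 0, 0, 0]
    - [0, 0, 0, 0, 0, 0]
    - [0, 0, 0, 0, 0, 0]

```text
time: 50.2
tool_pos: [0.615, 0.099, 0.0902]
eef_rot: [180.0, 30.0, 179.4]
force: [-0.3, 0.0, -3.5]
opening: 0.597
grasp_force: 30.0
```

```bash
python3 - <<'E'
from f import *
from g import *
st(); print(sense()["joints"].round(1))
go([.6155,.099,.0834],[180,30,179.6]); face("side",.099,x=(.48,.7))
E
```

```text
50.2 [615.   99.   90.2] [180.   30.  179.4] F [-0.3  0.  -3.5] op 0.597 gf 30.0
[  6.4  28.1 111.1 -17.7  11.5 -66.6]
move cm [ 0.3  -0.    0.61] in target frame [ 0.3  -0.    0.61] turn [-0.001  0.    -0.003]
side 373 260 normal [-0.709 -0.001  0.706] tilt 45.1 ctr [0.6099 0.0987 0.0947] x [0.5615 0.6546] z [0.0464 0.1393] y [0.0755 0.1225]
```

Call:
send_rows:
  rows:
    - [0.07, 0, 0.12, 0, 0, 0]
    - [0.08, 0, 0.12, 0, 0, 0]
    - [0, 0, 0, 0, 0, 0]
    - [0, 0, 0, 0, 0, 0]
    - [0, 0, 0, 0, 0, 0]
    - [0, 0, 0, 0, 0, 0]
    - [0, 0, 0, 0, 0, 0]
    - [0, 0, 0, 0, 0, 0]

```text
time: 51.05
tool_pos: [0.6152, 0.0991, 0.0887]
eef_rot: [180.0, 30.1, 179.4]
force: [-13.2, -1.4, 17.2]
opening: 0.596
grasp_force: 30.0
```

Call:
send_rows:
  rows:
    - [0, 0, 0, 0, 0, 0]
    - [0, 0, 0, 0, 0, 0]
    - [0, 0, 0, 0, 0, 0]
    - [0, 0, 0, 0, 0, 0]
    - [0, 0, -1, 0, 0, 0]
    - [0, 0, -3, 0, 0, 0]
    - [0, 0, -4, 0, 0, 0]
    - [0, 0, -4, 0, 0, 0]
  fingers: -0.5

```text
time: 51.85
tool_pos: [0.5537, 0.0996, 0.1924]
eef_rot: [180.0, 30.0, 179.4]
force: [0.6, 0.5, 1.2]
opening: 0.749
grasp_force: 0.0
```

Call:
send_rows:
  rows:
    - [0, 0, -3, 0, 0, 0]
    - [0, 0, 0, 0, 0.13, 0]
    - [0, 0, 0, 0, 0.13, 0]
    - [0, 0, 0, 0, 0.13, 0]
    - [0, 0, 0, 0, 0.134, 0]
    - [0, 0, 0, 0, 0, 0]
    - [0, 0, 0, 0, 0, 0]
    - [0, 0, 0, 0, 0, 0]

```text
time: 52.65
tool_pos: [0.5392, 0.0998, 0.2172]
eef_rot: [180.0, 0.1, 179.5]
force: [0.4, -0.7, -0.4]
opening: 0.751
grasp_force: 0.0
```

```bash
python3 - <<'E'
from f import *
from g import *
st(); print(sense()["joints"].round(1))
for y in(.099,.19,.278): face("side",y)
c=camera("top"); W=pts(c); bars(c["img"],W)
# cradle slots: comb height profile along cradle y for each comb
th=np.radians(6.55); C=np.array([.628,-.1885]); w=W.reshape(-1,3); w=w[~np.isnan(w).any(1)]
q=(w[:,:2]-C)@np.array([[np.cos(th),-np.sin(th)],[np.sin(th),np.cos(th)]])
for cx in(-.035,.035):
    m=(abs(q[:,0]-cx)<.008)&(abs(q[:,1])<.16)&(w[:,2]>.06)&(w[:,2]<.1)
    b=np.arange(-.148,.15,.004); print(cx,[(int(a*1000),int(1000*np.median(w[m&(abs(q[:,1]-a)<.002),2]))) for a in b if (m&(abs(q[:,1]-a)<.002)).sum()>1])
m=(w[:,2]>.074)&(w[:,2]<.088)&(abs(q[:,0])<.06)&(abs(q[:,1])<.16); h,e=np.histogram(q[m,0],np.arange(-.06,.06,.003)); print(list(zip((e[:-1]*1000+1.5).round(1),h)))
E
```

```text
52.6 [539.2  99.8 217.2] [1.800e+02 1.000e-01 1.795e+02] F [ 0.4 -0.7 -0.4] op 0.751 gf 0.0
[  5.6  20.   95.1   0.   64.9 -83.8]
side 435 321 normal [-0.706  0.002  0.708] tilt 44.9 ctr [0.6084 0.0983 0.0922] x [0.5625 0.6528] z [0.0468 0.1368] y [0.0756 0.1224]
side 469 288 normal [-0.702  0.004  0.712] tilt 44.6 ctr [0.6093 0.189  0.0917] x [0.5617 0.6555] z [0.0457 0.1373] y [0.1662 0.2134]
side 319 240 normal [-0.704  0.019  0.71 ] tilt 44.8 ctr [0.6099 0.2777 0.0918] x [0.5651 0.6553] z [0.0473 0.1369] y [0.2542 0.3014]
bar [614.9 -90.5] [167.4  23.4] 6.4 z 0.09 px [273 190] widths -end..+end [17. 20. 19. 11.]
bar [ 415.3 -178.3] [167.8  21.5] 2.3 z 0.02 px [305 260] widths -end..+end [21. 18. 19. 10.]
bar [ 361.6 -291.1] [164.9  21.2] -2.7 z 0.02 px [343 277] widths -end..+end [12. 18. 20. 20.]
-0.035 [(-131, 69), (-127, 75), (-123, 81), (-119, 81), (-115, 82), (-111, 70), (-107, 69), (-103, 69), (-99, 71), (-95, 70), (-91, 69), (-87, 71), (-83, 72), (-79, 83), (-75, 81), (-71, 82), (-67, 81), (-63, 76), (-59, 72), (-55, 72), (-51, 71), (-47, 71), (-43, 70), (-39, 68), (-35, 7
[... 1790 characters left out ...]
(3)), (np.float64(-4.5), np.int64(0)), (np.float64(-1.5), np.int64(2)), (np.float64(1.5), np.int64(2)), (np.float64(4.5), np.int64(1)), (np.float64(7.5), np.int64(0)), (np.float64(10.5), np.int64(1)), (np.float64(13.5), np.int64(0)), (np.float64(16.5), np.int64(1)), (np.float64(19.5), np.int64(0)), (np.float64(22.5), np.int64(2)), (np.float64(25.5), np.int64(2)), (np.float64(28.5), np.int64(0)), (np.float64(31.5), np.int64(42)), (np.float64(34.5), np.int64(42)), (np.float64(37.5), np.int64(52)), (np.float64(40.5), np.int64(50)), (np.float64(43.5), np.int64(11)), (np.float64(46.5), np.int64(2)), (np.float64(49.5), np.int64(3)), (np.float64(52.5), np.int64(0)), (np.float64(55.5), np.int64(2))]
```

Both plates are seated at 45° beside the racked one. The comb profile puts the cradle at (0.6298, −0.1863), yaw 6.55°. Now bar B at (0.419, 0.165), nose to −x.

```bash
python3 - <<'E'
from g import *
go([.419,.1655,.2],[180,0,-175.6])
E
```

```text
move cm [12.12  6.45  1.74] in target frame [11.51  7.48  1.75] turn [ 0.     0.001 -0.086]
```

Call:
send_rows:
  rows:
    - [0, 0, 0, 0, 0, -0.086]
    - [3.84, 2.5, 0, 0, 0, 0]
    - [3.84, 2.49, 0, 0, 0, 0]
    - [3.83, 2.49, 0, 0, 0, 0]
    - [0, 0, 4, 0, 0, 0]
    - [0, 0, 4, 0, 0, 0]
    - [0, 0, 4, 0, 0, 0]
    - [0, 0, 2, 0, 0, 0]
  fingers: -0.2

```text
time: 53.65
tool_pos: [0.4179, 0.1653, 0.075]
eef_rot: [-180.0, -0.1, -175.6]
force: [0.4, -0.4, -0.1]
opening: 0.598
grasp_force: 0.0
```

```bash
python3 - <<'E'
from m import *
from g import *
st(); go([.419,.1655,.004],[180,0,-175.6])
c=camera("side"); bars(c["img"],pts(c))
E
```

```text
53.6 [417.9 165.3  75. ] [-1.800e+02 -1.000e-01 -1.756e+02] F [ 0.4 -0.4 -0.1] op 0.598 gf 0.0
move cm [-0.13  0.01  7.1 ] in target frame [-0.11  0.01  7.1 ] turn [-0.    -0.002 -0.   ]
bar [418.6 164.8] [165.4  30.8] 4.7 z 0.017 px [215 181] widths -end..+end [16. 23. 21. 27.]
bar [609.8 -57.4] [167.8  89.8] 7.6 z 0.087 px [287 225] widths -end..+end [25. 23. 20. 12.]
bar [ 414.2 -177.2] [167.8  26.7] 2.2 z 0.018 px [210 271] widths -end..+end [23. 25. 19. 13.]
bar [ 361.1 -290.8] [167.9  25.9] -1.5 z 0.018 px [186 308] widths -end..+end [14. 20. 23. 22.]
```

Call:
send_rows:
  rows:
    - [-0.1, 0, 2, 0, 0, 0]
    - [0, 0, 2, 0, 0, 0]
    - [0, 0, 1.8, 0, 0, 0]
    - [0, 0, 0.8, 0, 0, 0]
    - [0, 0, 0.5, 0, 0, 0]
    - [0, 0, 0, 0, 0, 0]
    - [0, 0, 0, 0, 0, 0]
    - [0, 0, 0, 0, 0, 0]

```text
time: 54.5
tool_pos: [0.4208, 0.1658, 0.007]
eef_rot: [180.0, 0.0, -175.6]
force: [-0.6, -1.2, -0.0]
opening: 0.596
grasp_force: 0.0
```

Call:
send_rows:
  rows:
    - [0, 0, 0, 0, 0, 0]
    - [0, 0, 0, 0, 0, 0]
    - [0, 0, 0, 0, 0, 0]
    - [0, 0, 0, 0, 0, 0]
    - [0, 0, 0, 0, 0, 0]
    - [0, 0, 0, 0, 0, 0]
    - [0, 0, 0, 0, 0, 0]
    - [0, 0, 0, 0, 0, 0]
  fingers: 1

```text
time: 55.3
tool_pos: [0.4205, 0.1658, 0.0063]
eef_rot: [180.0, -0.0, -175.6]
force: [-0.7, 2.5, 0.7]
opening: 0.209
grasp_force: 30.0
```

Call:
send_rows:
  rows:
    - [0, 0, -2, 0, 0, 0]
    - [0, 0, -4, 0, 0, 0]
    - [0, 0, -4, 0, 0, 0]
    - [0, 0, -4, 0, 0, 0]
    - [0, 0, -4, 0, 0, 0]
    - [0, 0, -3, 0, 0, 0]
    - [0, 0, 0, 0, 0, 0]
    - [0, 0, 0, 0, 0, 0]

```text
time: 56.1
tool_pos: [0.4199, 0.1653, 0.2153]
eef_rot: [180.0, -0.1, -175.6]
force: [-0.7, -0.5, -5.3]
opening: 0.214
grasp_force: 30.0
```

Call:
send_rows:
  rows:
    - [0, 0, 0, 0, 0, 0.141]
    - [0, 0, 0, 0, 0, 0.141]
    - [0, 0, 0, 0, 0, 0.141]
    - [0, 0, 0, 0, 0, 0.141]
    - [0, 0, 0, 0, 0, 0.141]
    - [0, 0, 0, 0, 0, 0.141]
    - [0, 0, 0, 0, 0, 0.141]
    - [0, 0, 0, 0, 0, 0.141]

```text
time: 56.9
tool_pos: [0.4193, 0.1652, 0.2138]
eef_rot: [-179.7, -0.1, 119.4]
force: [-0.2, 0.1, -4.3]
opening: 0.214
grasp_force: 30.0
```

Call:
send_rows:
  rows:
    - [0, 0, 0, 0, 0, 0.141]
    - [0, 0, 0, 0, 0, 0.141]
    - [0, 0, 0, 0, 0, 0.141]
    - [0, 0, 0, 0, 0, 0.141]
    - [0, 0, 0, 0, 0, 0.141]
    - [0, 0, 0, 0, 0, 0.141]
    - [0, 0, 0, 0, 0, 0.141]
    - [0, 0, 0, 0, 0, 0.141]

```text
time: 57.7
tool_pos: [0.4193, 0.1652, 0.2138]
eef_rot: [-179.8, 0.2, 54.8]
force: [0.1, 0.2, -4.6]
opening: 0.209
grasp_force: 30.0
```

Call:
send_rows:
  rows:
    - [0, 0, 0, 0, 0, 0.141]
    - [0, 0, 0, 0, 0, 0.141]
    - [0, 0, 0, 0, 0, 0.141]
    - [0, 0, 0, 0, 0, 0.141]
    - [0, 0, 0, 0, 0, 0.141]
    - [0, 0, 0, 0, 0, 0.141]
    - [0, 0, 0, 0, 0, 0]
    - [0, 0, 0, 0, 0, 0]

```text
time: 58.5
tool_pos: [0.4198, 0.1654, 0.2148]
eef_rot: [180.0, 0.2, 6.9]
force: [-0.0, 0.2, -4.8]
opening: 0.21
grasp_force: 30.0
```

```bash
python3 - <<'E'
from m import *
from g import *
st(); go([.6298,-.1863,.16],[180,0,6.55])
E
```

```text
58.5 [419.8 165.4 214.8] [180.    0.2   6.9] F [-0.   0.2 -4.8] op 0.21 gf 30.0
move cm [16.65 37.43  5.43] in target frame [16.85 37.33  5.48] turn [0.    0.003 0.006]
```

Call:
send_rows:
  rows:
    - [1.68, 3.74, 0, 0, 0, 0]
    - [1.68, 3.74, 0, 0, 0, 0]
    - [1.68, 3.74, 0, 0, 0, 0]
    - [1.68, 3.74, 0, 0, 0, 0]
    - [1.68, 3.74, 0, 0, 0, 0]
    - [1.68, 3.74, 0, 0, 0, 0]
    - [1.68, 3.74, 0, 0, 0, 0]
    - [1.68, 3.74, 0, 0, 0, 0]

```text
time: 59.3
tool_pos: [0.5888, -0.1176, 0.215]
eef_rot: [-179.9, 0.1, 6.9]
force: [1.0, 0.2, -4.2]
opening: 0.211
grasp_force: 30.0
```

Call:
send_rows:
  rows:
    - [1.68, 3.74, 0, 0, 0, 0]
    - [1.68, 3.74, 0, 0, 0, 0.006]
    - [0, 0, 0, 0, 0, 0]
    - [0, 0, 3, 0, 0, 0]
    - [0, 0, 3, 0, 0, 0]
    - [0, 0, 0, 0, 0, 0]
    - [0, 0, 0, 0, 0, 0]
    - [0, 0, 0, 0, 0, 0]

```text
time: 60.1
tool_pos: [0.6313, -0.1866, 0.1578]
eef_rot: [180.0, -0.1, 6.4]
force: [0.8, -0.2, -4.1]
opening: 0.212
grasp_force: 30.0
```

```bash
python3 - <<'E'
from m import *
from g import *
st(); go([.6298,-.1863,.0775],[180,0,6.55])
for n in("top","side"): c=camera(n); bars(c["img"],pts(c))
E
```

```text
60.1 [ 631.3 -186.6  157.8] [ 1.8e+02 -1.0e-01  6.4e+00] F [ 0.8 -0.2 -4.1] op 0.212 gf 30.0
move cm [-0.16 -0.05  8.03] in target frame [-0.15 -0.04  8.03] turn [ 0.001 -0.002 -0.003]
bar [621.1 -89.7] [155.7  23.4] 6.3 z 0.09 px [272 188] widths -end..+end [ 7.  8. 18.  9.]
bar [ 361.5 -291.7] [164.8  22.7] -2.1 z 0.02 px [343 277] widths -end..+end [13. 19. 21. 18.]
bar [ 584.3 -108.9] [193.3 101.3] -78.9 z 0.155 px [276 229] widths -end..+end [ 3.  0.  0. 66.]
bar [ 414.2 -178.7] [168.   26.8] 2.4 z 0.017 px [210 271] widths -end..+end [22. 26. 21. 14.]
bar [ 361.3 -291.1] [168.4  27. ] -3.6 z 0.018 px [186 308] widths -end..+end [12. 26. 24. 23.]
```

Held and aligned; lower into the middle slots.

Call:
send_rows:
  rows:
    - [-0.15, -0.04, 2, 0, 0, 0]
    - [0, 0, 2, 0, 0, 0]
    - [0, 0, 1.8, 0, 0, 0]
    - [0, 0, 1, 0, 0, 0]
    - [0, 0, 0.8, 0, 0, 0]
    - [0, 0, 0.4, 0, 0, 0]
    - [0, 0, 0, 0, 0, 0]
    - [0, 0, 0, 0, 0, 0]

```text
time: 61.0
tool_pos: [0.6294, -0.1863, 0.0768]
eef_rot: [180.0, -0.0, 6.3]
force: [-0.3, 0.3, -4.8]
opening: 0.212
grasp_force: 30.0
```

```bash
python3 - <<'E'
from g import *
st(); go([.6298,-.1863,.0765],[180,0,6.55])
E
```

```text
61.0 [ 629.4 -186.3   76.8] [180.   -0.    6.3] F [-0.3  0.3 -4.8] op 0.212 gf 30.0
move cm [0.04 0.   0.03] in target frame [0.04 0.   0.03] turn [ 0.    -0.001 -0.004]
```

Call:
send_rows:
  rows:
    - [0, 0, 0.1, 0, 0, 0]
    - [0, 0, 0, 0, 0, 0]
    - [0, 0, 0, 0, 0, 0]
    - [0, 0, 0, 0, 0, 0]
    - [0, 0, -2, 0, 0, 0]
    - [0, 0, -4, 0, 0, 0]
    - [0, 0, -4, 0, 0, 0]
    - [0, 0, -4, 0, 0, 0]
  fingers: 0.35

```text
time: 61.8
tool_pos: [0.6289, -0.1862, 0.2168]
eef_rot: [-180.0, 0.0, 6.3]
force: [0.3, 0.3, -0.9]
opening: 0.322
grasp_force: 0.0
```

Call:
send_rows:
  rows:
    - [0, 0, 0, 0, 0, 0.075]
    - [-4.25, -0.16, 0, 0, 0, 0]
    - [-4.25, -0.16, 0, 0, 0, 0]
    - [-4.25, -0.16, 0, 0, 0, 0]
    - [-4.25, -0.16, 0, 0, 0, 0]
    - [-4.25, -0.16, 0, 0, 0, 0]
    - [0, 0, 0, 0, 0, 0]
    - [0, 0, 0, 0, 0, 0]
  fingers: -0.2

```text
time: 62.6
tool_pos: [0.4164, -0.1859, 0.2159]
eef_rot: [180.0, -0.1, 1.9]
force: [-0.7, -0.4, -0.5]
opening: 0.603
grasp_force: 0.0
```

```bash
python3 - <<'E'
from m import *
from g import *
st(); go([.415,-.178,.005],[180,0,2.2])
for n in("top","side"): c=camera(n); bars(c["img"],pts(c))
E
```

```text
62.6 [ 416.4 -185.9  215.9] [ 1.8e+02 -1.0e-01  1.9e+00] F [-0.7 -0.4 -0.5] op 0.603 gf 0.0
move cm [-0.14 -0.81 21.09] in target frame [-0.11 -0.8  21.09] turn [ 0.    -0.001 -0.004]
bar [ 634.6 -192.7] [167.2  31.4] 6.5 z 0.09 px [309 183] widths -end..+end [20. 20. 17. 13.]
bar [614.8 -90.5] [167.   23.6] 6.4 z 0.09 px [273 190] widths -end..+end [17. 20. 19. 11.]
bar [609.8 -55.9] [167.7  93.1] 7.4 z 0.087 px [287 225] widths -end..+end [21. 24. 21. 10.]
bar [ 630.1 -152.3] [168.8  97.5] 6.2 z 0.087 px [298 253] widths -end..+end [23. 97. 20. 11.]
bar [ 414.3 -179.4] [167.7  27.9] 1.4 z 0.018 px [210 271] widths -end..+end [21. 22. 21. 14.]
bar [ 361.8 -290.5] [167.   25.2] -2.9 z 0.018 px [186 308] widths -end..+end [14. 22. 23. 22.]
```

Bar B lies in the middle slots at z 0.09, nose to the back. Now bar A.

Call:
send_rows:
  rows:
    - [-0.1, -0.8, 3, 0, 0, 0]
    - [0, 0, 4, 0, 0, 0]
    - [0, 0, 4, 0, 0, 0]
    - [0, 0, 4, 0, 0, 0]
    - [0, 0, 3, 0, 0, 0]
    - [0, 0, 2, 0, 0, 0]
    - [0, 0, 1.1, 0, 0, 0]
    - [0, 0, 0, 0, 0, 0]

```text
time: 63.5
tool_pos: [0.4151, -0.1773, 0.003]
eef_rot: [-179.9, 0.1, 2.0]
force: [0.3, -0.3, 0.6]
opening: 0.597
grasp_force: 0.0
```

Call:
send_rows:
  rows:
    - [0, 0, 0, 0, 0, 0]
    - [0, 0, 0, 0, 0, 0]
    - [0, 0, 0, 0, 0, 0]
    - [0, 0, 0, 0, 0, 0]
    - [0, 0, 0, 0, 0, 0]
    - [0, 0, 0, 0, 0, 0]
    - [0, 0, 0, 0, 0, 0]
    - [0, 0, 0, 0, 0, 0]
  fingers: 1

```text
time: 64.3
tool_pos: [0.4152, -0.1775, 0.0045]
eef_rot: [-180.0, 0.0, 2.0]
force: [-1.1, 3.4, 5.9]
opening: 0.214
grasp_force: 30.0
```

Call:
send_rows:
  rows:
    - [0, 0, -2, 0, 0, 0]
    - [0, 0, -4, 0, 0, 0]
    - [0, 0, -4, 0, 0, 0]
    - [0, 0, -4, 0, 0, 0]
    - [0, 0, -3, 0, 0, 0]
    - [0, 0, 0, 0, 0, -0.076]
    - [0, 0, 0, 0, 0, 0]
    - [0, 0, 0, 0, 0, 0]

```text
time: 65.1
tool_pos: [0.4145, -0.1774, 0.1734]
eef_rot: [-179.9, 0.1, 6.2]
force: [-0.3, 0.7, -5.2]
opening: 0.212
grasp_force: 30.0
```

```bash
python3 - <<'E'
from m import *
from g import *
st(); go([.6355,-.236,.15],[180,0,6.55])
c=camera("side"); bars(c["img"],pts(c))
E
```

```text
65.1 [ 414.5 -177.4  173.4] [-1.799e+02  1.000e-01  6.200e+00] F [-0.3  0.7 -5.2] op 0.212 gf 30.0
move cm [21.34  8.24  2.29] in target frame [21.29  8.35  2.34] turn [-0.001  0.002 -0.005]
bar [ 459.9 -177.3] [75.7 25.8] 17.4 z 0.182 px [226 222] widths -end..+end [0 0 0 0]
bar [612.7 -90. ] [129.1 117.3] 49.3 z 0.087 px [287 225] widths -end..+end [  0.  21. 117.   0.]
bar [ 368.  -186.4] [75.6 24.7] 2.9 z 0.184 px [184 227] widths -end..+end [0 0 0 0]
bar [ 630.9 -153.1] [169.   98.3] 5.5 z 0.088 px [298 253] widths -end..+end [22. 98. 22. 16.]
bar [ 361.3 -290.9] [167.8  25. ] -2.6 z 0.018 px [186 308] widths -end..+end [12. 25. 23. 24.]
```

Call:
send_rows:
  rows:
    - [4.26, 1.67, 0, 0, 0, -0.005]
    - [4.26, 1.67, 0, 0, 0, 0]
    - [4.26, 1.67, 0, 0, 0, 0]
    - [4.26, 1.67, 0, 0, 0, 0]
    - [4.25, 1.67, 0, 0, 0, 0]
    - [0, 0, 2, 0, 0, 0]
    - [0, 0, 2, 0, 0, 0]
    - [0, 0, 0, 0, 0, 0]

```text
time: 65.95
tool_pos: [0.6342, -0.2353, 0.1294]
eef_rot: [-179.7, 0.4, 6.6]
force: [-0.7, 0.2, -5.6]
opening: 0.211
grasp_force: 30.0
```

```bash
python3 - <<'E'
from m import *
from g import *
st(); go([.6355,-.236,.0755],[180,0,6.55])
E
```

```text
66.0 [ 634.2 -235.3  129.4] [-179.7    0.4    6.6] F [-0.7  0.2 -5.6] op 0.211 gf 30.0
move cm [0.16 0.11 5.39] in target frame [0.13 0.08 5.39] turn [-0.004  0.007  0.   ]
```

Call:
send_rows:
  rows:
    - [0, 0, 1.5, 0, 0, 0]
    - [0, 0, 1.5, 0, 0, 0]
    - [0, 0, 1.2, 0, 0, 0]
    - [0, 0, 0.8, 0, 0, 0]
    - [0, 0, 0.5, 0, 0, 0]
    - [0, 0, 0, 0, 0, 0]
    - [0, 0, 0, 0, 0, 0]
    - [0, 0, 0, 0, 0, 0]

```text
time: 66.75
tool_pos: [0.6364, -0.2363, 0.0797]
eef_rot: [180.0, -0.0, 6.6]
force: [-0.0, -0.1, -4.7]
opening: 0.212
grasp_force: 30.0
```

```bash
python3 - <<'E'
from g import *
st(); go([.6355,-.236,.0750],[180,0,6.55])
E
```

```text
66.8 [ 636.4 -236.3   79.7] [180.   -0.    6.6] F [-0.  -0.1 -4.7] op 0.212 gf 30.0
move cm [-0.09 -0.05  0.47] in target frame [-0.09 -0.05  0.47] turn [ 0.    -0.001  0.002]
```

Call:
send_rows:
  rows:
    - [-0.09, -0.05, 0.45, 0, 0, 0]
    - [0, 0, 0, 0, 0, 0]
    - [0, 0, 0, 0, 0, 0]
    - [0, 0, 0, 0, 0, 0]
    - [0, 0, 0, 0, 0, 0]
    - [0, 0, 0, 0, 0, 0]
    - [0, 0, 0, 0, 0, 0]
    - [0, 0, 0, 0, 0, 0]

```text
time: 67.55
tool_pos: [0.6352, -0.2358, 0.0746]
eef_rot: [-180.0, 0.0, 6.6]
force: [-0.7, 0.3, -3.3]
opening: 0.209
grasp_force: 30.0
```

Call:
send_rows:
  rows:
    - [0, 0, 0, 0, 0, 0]
    - [0, 0, 0, 0, 0, 0]
    - [0, 0, 0, 0, 0, 0]
    - [0, 0, 0, 0, 0, 0]
    - [0, 0, -2, 0, 0, 0]
    - [0, 0, -4, 0, 0, 0]
    - [0, 0, -4, 0, 0, 0]
    - [0, 0, -4, 0, 0, 0]
  fingers: 0.35

```text
time: 68.35
tool_pos: [0.6351, -0.2358, 0.2163]
eef_rot: [-180.0, 0.0, 6.6]
force: [-0.2, 0.7, -0.1]
opening: 0.321
grasp_force: 0.0
```

Call:
send_rows:
  rows:
    - [0, 0, 0, 0, 0, 0.08]
    - [0, 0, 0, 0, 0, 0.08]
    - [-4.5, 1.12, 0, 0, 0, 0]
    - [-4.5, 1.12, 0, 0, 0, 0]
    - [-4.5, 1.12, 0, 0, 0, 0]
    - [-4.5, 1.12, 0, 0, 0, 0]
    - [-4.5, 1.12, 0, 0, 0, 0]
    - [-4.5, 1.12, 0, 0, 0, 0]
  fingers: -0.2

```text
time: 69.15
tool_pos: [0.3608, -0.2911, 0.2149]
eef_rot: [180.0, -0.0, -2.5]
force: [-0.0, -0.4, 0.0]
opening: 0.605
grasp_force: 0.0
```

```bash
python3 - <<'E'
from m import *
from g import *
for n in("top","side"): c=camera(n); bars(c["img"],pts(c))
st(); go([.3615,-.291,.005],[180,0,-2.6])
E
```

```text
bar [ 635.9 -244.3] [168.6  34.6] 6.5 z 0.09 px [326 182] widths -end..+end [19. 21. 20. 12.]
bar [ 634.6 -192.7] [166.8  31. ] 6.3 z 0.09 px [309 183] widths -end..+end [21. 20. 18. 12.]
bar [614.9 -90.4] [167.1  23.5] 6.4 z 0.09 px [274 190] widths -end..+end [19. 20. 19. 11.]
bar [612.3 -57. ] [168.1  95. ] 3.7 z 0.087 px [287 225] widths -end..+end [23. 26. 23. 15.]
bar [ 629.9 -152.5] [168.7  96.9] 6.5 z 0.087 px [298 253] widths -end..+end [24. 96. 23. 10.]
bar [ 630.4 -205.1] [168.   90.8] 6.5 z 0.087 px [300 269] widths -end..+end [25. 23. 22. 13.]
bar [ 361.7 -291.2] [166.8  24. ] -2.5 z 0.018 px [186 308] widths -end..+end [12. 22. 23. 22.]
69.2 [ 358.9 -291.4  214.9] [-1.8e+02  1.0e-01 -2.7e+00] F [ 1.5 -0.8  1.3] op 0.606 gf 0.0
move cm [ 0.28 -0.05 20.99] in target frame [ 0.26 -0.06 20.99] turn [-0.     0.001 -0.002]
```

Bars B and A are in place. Bar C is unmoved; pick it and turn it half round.

Call:
send_rows:
  rows:
    - [0.28, -0.05, 3, 0, 0, 0]
    - [0, 0, 4, 0, 0, 0]
    - [0, 0, 4, 0, 0, 0]
    - [0, 0, 4, 0, 0, 0]
    - [0, 0, 3, 0, 0, 0]
    - [0, 0, 2, 0, 0, 0]
    - [0, 0, 0.9, 0, 0, 0]
    - [0, 0, 0, 0, 0, 0]

```text
time: 70.05
tool_pos: [0.3653, -0.2904, 0.0051]
eef_rot: [-179.9, 0.1, -2.5]
force: [0.5, 0.0, -0.0]
opening: 0.598
grasp_force: 0.0
```

Call:
send_rows:
  rows:
    - [0, 0, 0, 0, 0, 0]
    - [0, 0, 0, 0, 0, 0]
    - [0, 0, 0, 0, 0, 0]
    - [0, 0, 0, 0, 0, 0]
    - [0, 0, 0, 0, 0, 0]
    - [0, 0, 0, 0, 0, 0]
    - [0, 0, 0, 0, 0, 0]
    - [0, 0, 0, 0, 0, 0]
  fingers: 1

```text
time: 70.85
tool_pos: [0.3653, -0.2905, 0.006]
eef_rot: [-180.0, 0.0, -2.5]
force: [-0.4, 1.7, 6.9]
opening: 0.209
grasp_force: 30.0
```

Call:
send_rows:
  rows:
    - [0, 0, -2, 0, 0, 0]
    - [0, 0, -4, 0, 0, 0]
    - [0, 0, -4, 0, 0, 0]
    - [0, 0, -4, 0, 0, 0]
    - [0, 0, -4, 0, 0, 0]
    - [0, 0, -3, 0, 0, 0]
    - [0, 0, 0, 0, 0, 0]
    - [0, 0, 0, 0, 0, 0]

```text
time: 71.65
tool_pos: [0.3649, -0.2903, 0.2147]
eef_rot: [-180.0, 0.1, -2.5]
force: [0.2, 0.3, -5.4]
opening: 0.213
grasp_force: 30.0
```

```bash
python3 - <<'E'
from m import *
from g import *
st(); print(sense()["joints"].round()); go([.6412,-.2857,.15],[180,0,186.55])
c=camera("side"); bars(c["img"],pts(c))
E
```

```text
71.7 [ 364.9 -290.3  214.7] [-1.8e+02  1.0e-01 -2.5e+00] F [ 0.2  0.3 -5.4] op 0.213 gf 30.0
[-44.  12. 107.  -0.  62.  48.]
move cm [27.59 -1.68  6.44] in target frame [-27.5   -2.69   6.47] turn [1.000e-03 1.000e-03 2.983e+00]
bar [612.7 -88.9] [132.2 117.1] 48.1 z 0.087 px [287 225] widths -end..+end [  0.  23. 117.   0.]
bar [ 629.3 -152.4] [167.9  98.7] 7.3 z 0.087 px [298 253] widths -end..+end [27. 23. 23. 13.]
bar [ 630.6 -204.7] [168.4  92.5] 6.2 z 0.087 px [300 269] widths -end..+end [25. 25. 21. 15.]
```

Call:
send_rows:
  rows:
    - [0, 0, 0, 0, 0, -0.1375]
    - [0, 0, 0, 0, 0, -0.1375]
    - [0, 0, 0, 0, 0, -0.1375]
    - [0, 0, 0, 0, 0, -0.1375]
    - [0, 0, 0, 0, 0, -0.1375]
    - [0, 0, 0, 0, 0, -0.1375]
    - [0, 0, 0, 0, 0, -0.1375]
    - [0, 0, 0, 0, 0, -0.1375]

```text
time: 72.5
tool_pos: [0.3646, -0.29, 0.2134]
eef_rot: [-179.7, -0.1, 60.8]
force: [0.0, 0.4, -4.3]
opening: 0.212
grasp_force: 30.0
```

Call:
send_rows:
  rows:
    - [0, 0, 0, 0, 0, -0.1375]
    - [0, 0, 0, 0, 0, -0.1375]
    - [0, 0, 0, 0, 0, -0.1375]
    - [0, 0, 0, 0, 0, -0.1375]
    - [0, 0, 0, 0, 0, -0.1375]
    - [0, 0, 0, 0, 0, -0.1375]
    - [0, 0, 0, 0, 0, -0.1375]
    - [0, 0, 0, 0, 0, -0.1375]

```text
time: 73.3
tool_pos: [0.3646, -0.29, 0.2134]
eef_rot: [-179.9, -0.3, 123.8]
force: [0.0, -0.1, -4.4]
opening: 0.213
grasp_force: 30.0
```

Call:
send_rows:
  rows:
    - [0, 0, 0, 0, 0, -0.1375]
    - [0, 0, 0, 0, 0, -0.1375]
    - [0, 0, 0, 0, 0, -0.1375]
    - [0, 0, 0, 0, 0, -0.1375]
    - [0, 0, 0, 0, 0, -0.1375]
    - [0, 0, 0, 0, 0, -0.1375]
    - [0, 0, 0, 0, 0, -0.1375]
    - [0, 0, 0, 0, 0, -0.1375]

```text
time: 74.1
tool_pos: [0.3646, -0.29, 0.2134]
eef_rot: [179.8, -0.2, -173.1]
force: [-0.9, 0.2, -4.6]
opening: 0.215
grasp_force: 30.0
```

```bash
python3 - <<'E'
from m import *
from g import *
st(); go([.638,-.286,.15],[180,0,186.55])
c=camera("side"); bars(c["img"],pts(c))
E
```

```text
74.1 [ 364.6 -290.   213.4] [ 179.8   -0.2 -173.1] F [-0.9  0.2 -4.6] op 0.215 gf 30.0
move cm [-27.21  -2.89   6.25] in target frame [-27.21  -2.72   6.34] turn [ 0.004 -0.003  0.006]
bar [609.8 -54.2] [167.8  94.4] 6.6 z 0.087 px [287 225] widths -end..+end [23. 21. 24. 15.]
bar [ 630.  -152.4] [168.4  96.2] 6.7 z 0.087 px [298 253] widths -end..+end [22. 94. 20. 10.]
bar [ 628.7 -204.8] [168.1  91.9] 8.0 z 0.087 px [300 269] widths -end..+end [24. 24. 23. 14.]
```

Call:
send_rows:
  rows:
    - [-3.9, -0.41, 0, 0, 0, 0]
    - [-3.9, -0.41, 0, 0, 0, 0]
    - [-3.9, -0.41, 0, 0, 0, 0]
    - [-3.9, -0.41, 0, 0, 0, 0]
    - [-3.9, -0.41, 0, 0, 0, 0]
    - [-3.9, -0.41, 0, 0, 0, 0]
    - [-3.8, -0.4, 0, 0, 0, 0]
    - [0, 0, 0, 0, 0, 0]

```text
time: 74.95
tool_pos: [0.6414, -0.2869, 0.2115]
eef_rot: [179.8, -0.2, -173.5]
force: [-0.7, -0.0, -5.5]
opening: 0.211
grasp_force: 30.0
```

Call:
send_rows:
  rows:
    - [0, 0, 2, 0, 0, 0]
    - [0, 0, 3, 0, 0, 0]
    - [0, 0, 2, 0, 0, 0]
    - [0, 0, 1, 0, 0, 0]
    - [0, 0, 0, 0, 0, 0]
    - [0, 0, 0, 0, 0, 0]
    - [0, 0, 0, 0, 0, 0]
    - [0, 0, 0, 0, 0, 0]

```text
time: 75.75
tool_pos: [0.6392, -0.2883, 0.1367]
eef_rot: [-180.0, 0.1, -173.5]
force: [0.3, -0.4, -5.8]
opening: 0.212
grasp_force: 30.0
```

```bash
python3 - <<'E'
from m import *
from g import *
st(); go([.638,-.286,.0765],[180,0,186.55])
c=camera("side"); bars(c["img"],pts(c))
E
```

```text
75.8 [ 639.2 -288.3  136.7] [-1.800e+02  1.000e-01 -1.735e+02] F [ 0.3 -0.4 -5.8] op 0.212 gf 30.0
move cm [0.1  0.24 6.02] in target frame [0.09 0.24 6.02] turn [-0.001  0.001 -0.   ]
bar [571.1 -60.8] [92.6 91.4] -81.6 z 0.087 px [273 226] widths -end..+end [0 0 0 0]
bar [ 586.7 -156.2] [100.2  76.9] -87.3 z 0.088 px [280 255] widths -end..+end [0 0 0 0]
bar [ 592.8 -233. ] [154.2  84.9] 86.8 z 0.147 px [284 271] widths -end..+end [54. 64.  0. 26.]
```

Call:
send_rows:
  rows:
    - [0.1, 0.24, 1.5, 0, 0, 0]
    - [0, 0, 1.5, 0, 0, 0]
    - [0, 0, 1.2, 0, 0, 0]
    - [0, 0, 0.8, 0, 0, 0]
    - [0, 0, 0.5, 0, 0, 0]
    - [0, 0, 0.3, 0, 0, 0]
    - [0, 0, 0, 0, 0, 0]
    - [0, 0, 0, 0, 0, 0]

```text
time: 76.6
tool_pos: [0.6378, -0.2859, 0.078]
eef_rot: [-180.0, 0.0, -173.4]
force: [-0.4, 0.8, -4.7]
opening: 0.213
grasp_force: 30.0
```

```bash
python3 - <<'E'
from g import *
st(); go([.638,-.286,.0765],[180,0,186.55])
E
```

```text
76.6 [ 637.8 -285.9   78. ] [-180.     0.  -173.4] F [-0.4  0.8 -4.7] op 0.213 gf 30.0
move cm [-0.02 -0.01  0.15] in target frame [-0.02 -0.01  0.15] turn [-0.  0.  0.]
```

Call:
send_rows:
  rows:
    - [0, 0, 0.15, 0, 0, 0]
    - [0, 0, 0, 0, 0, 0]
    - [0, 0, 0, 0, 0, 0]
    - [0, 0, 0, 0, 0, 0]
    - [0, 0, 0, 0, 0, 0]
    - [0, 0, 0, 0, 0, 0]
    - [0, 0, 0, 0, 0, 0]
    - [0, 0, 0, 0, 0, 0]

```text
time: 77.4
tool_pos: [0.6375, -0.2858, 0.0761]
eef_rot: [180.0, -0.0, -173.5]
force: [-0.2, -1.2, -4.2]
opening: 0.212
grasp_force: 30.0
```

Call:
send_rows:
  rows:
    - [0, 0, 0, 0, 0, 0]
    - [0, 0, 0, 0, 0, 0]
    - [0, 0, 0, 0, 0, 0]
    - [0, 0, 0, 0, 0, 0]
    - [0, 0, -2, 0, 0, 0]
    - [0, 0, -4, 0, 0, 0]
    - [0, 0, -4, 0, 0, 0]
    - [0, 0, -4, 0, 0, 0]
  fingers: 0.35

```text
time: 78.2
tool_pos: [0.6374, -0.2858, 0.2178]
eef_rot: [180.0, -0.0, -173.5]
force: [0.2, 0.5, -0.7]
opening: 0.323
grasp_force: 0.0
```

Call:
send_rows:
  rows:
    - [4.5, 0, 0, 0, 0, 0]
    - [4.5, 0, 0, 0, 0, 0]
    - [4.5, 0, 0, 0, 0, 0]
    - [4.5, 0, 0, 0, 0, 0]
    - [4.5, 0, 0, 0, 0, 0]
    - [4.5, 0, 0, 0, 0, 0]
    - [0, 0, 0, 0, 0, 0]
    - [0, 0, 0, 0, 0, 0]

```text
time: 79.0
tool_pos: [0.3691, -0.317, 0.2168]
eef_rot: [-180.0, 0.0, -173.5]
force: [0.5, -0.3, 0.1]
opening: 0.32
grasp_force: 0.0
```

```bash
python3 - <<'E'
from f import *
from g import *
st(); c=camera("top"); W=pts(c); img=c["img"]
th=np.radians(6.55); O=np.array([.6298,-.1863]); Rm=np.array([[np.cos(th),-np.sin(th)],[np.sin(th),np.cos(th)]])
hsv=cv2.cvtColor(img,cv2.COLOR_RGB2HSV); m=(hsv[...,0]<16)&(hsv[...,1]>110)&(W[...,2]>.083)&(W[...,2]<.12)&(W[...,0]>.5)&(W[...,0]<.75)
P=W[m]; q=(P[:,:2]-O)@Rm
for s in(-.1,-.05,0,.05,.1):
    k=abs(q[:,1]-s)<.022
    if k.sum()>50: print(s,k.sum(),rect(q[k]),np.median(P[k,2]).round(4),"x",(q[k,0].min()*1000).round(),(q[k,0].max()*1000).round())
bars(img,W)
for y in(.099,.19,.278): face("side",y)
w=W[205:265,360:415].reshape(-1,3); w=w[(w[:,2]>.15)&(w[:,2]<.18)]; print("ball",w.mean(0).round(3),len(w))
w=W[240:285,80:125].reshape(-1,3); w=w[(w[:,2]>.086)&(w[:,2]<.097)&(w[:,0]<.45)]; print("knob",rect(w),len(w))
save(cv2.resize(img[80:330,60:440],None,fx=2.1,fy=2.1),"end.png")
E
```

```text
79.0 [ 369.1 -317.   216.8] [-180.     0.  -173.5] F [ 0.5 -0.3  0.1] op 0.32 gf 0.0
-0.1 387 (array([   4.2, -101.2]), array([168. ,  21.1]), 0.4) 0.0905 x -80.0 88.0
-0.05 382 (array([ -0.1, -51.3]), array([168.5,  20.6]), 0.2) 0.0903 x -84.0 84.0
0 374 (array([ 3.7, -1.6]), array([165.8,  20.1]), -0.3) 0.0903 x -79.0 87.0
0.1 355 (array([-3.8, 99.1]), array([167.5,  19.5]), -0.1) 0.0905 x -88.0 80.0
bar [ 647.  -294.8] [168.8  38.3] 6.9 z 0.09 px [343 178] widths -end..+end [20. 21. 20. 10.]
bar [ 636.1 -244.2] [169.   34.4] 6.7 z 0.09 px [326 182] widths -end..+end [19. 20. 20. 12.]
bar [ 634.1 -192.8] [166.1  30.7] 6.2 z 0.09 px [309 183] widths -end..+end [19. 20. 18. 12.]
bar [615.  -90.4] [167.5  23.5] 6.4 z 0.09 px [274 190] widths -end..+end [19. 19. 18. 11.]
side 430 316 normal [-0.705  0.006  0.709] tilt 44.8 ctr [0.6083 0.0992 0.0915] x [0.5625 0.6544] z [0.0458 0.1367] y [0.0754 0.1228]
side 470 291 normal [-0.706 -0.005  0.708] tilt 45.0 ctr [0.6103 0.1889 0.0929] x [0.564  0.6552] z [0.0467 0.1367] y [0.1662 0.2129]
side 336 238 normal [-0.706  0.016  0.708] tilt 44.9 ctr [0.6101 0.2777 0.092 ] x [0.5643 0.6548] z [0.0466 0.1355] y [0.2551 0.3013]
ball [ 0.518 -0.409  0.171] 77
knob (array([417.7, 404.5]), array([41.9, 13.8]), -80.4) 76
```

View pics/end.png

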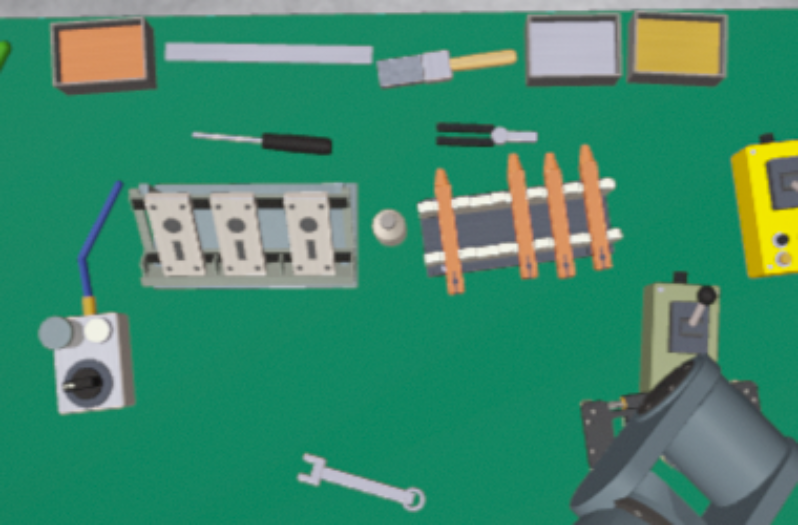

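The picture shows three plates in the stand, four bars in the cradle with noses to the back, the lever over at (707,295) and the knob crosswise at (87,385). The tools have not moved.

```bash
python3 -c "
from workcell import hand_in
print(hand_in())"
```

```text
the job is handed in; nothing more can be done
None
```

I handed the job in at about 79 s: isolator off, then air shut, then all three loose bars in the cradle (noses to the back) and both loose plates in the stand. The final camera check read within tolerance, but `hand_in()` returned no verdict.

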